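# Clear the mould channel, then close the mould on its dowels and hold it shut

## Robot

A 6-joint arm with a two-finger parallel gripper is mounted at the origin on a cart in front of the work surface, level with it; the furniture and walls round the work are solid. World frame = base frame: x ahead of the robot, y to its left, z up, the work surface at z = 0. Lengths are in mm, angles in degrees, forces in N, time in s.
With the tool pointing down it reaches from about 250 to 800 mm from the base axis. Payload 3.9 kg.
Tool frame: the origin (TCP) lies at the very end of the fingers, on their centre line; the grasp point (between the pads) lies 19 mm behind it; y points along the fingers, z is the direction in which the jaws open and shut, and the axes are right-handed (so a half turn about y gives the same grasp; the last joint's range is limited). The gripper opens to 85 mm and grips with 20 to 120 N. Pads are 22 mm wide; open, the fingers measure 114 mm over their backs; the gripper's body (76 mm by 85 mm) begins 54 mm behind the grasp point. The pads swing forward as they close: fully open they stand 13 mm farther back than shut.
Start: joints at [0, 14.897, -7.913, 67.191, 0, 90], TCP at [524.991, -0, 231.304] pointing down, gripper open.
Joint ranges: [-159.42, 159.42], [-47.68, 98.78], [-73.54, 78.23], [-108.79, 121.32], [-90, 84.71], [-180, 180]. Speed limits (degrees/s): [147.25, 147.25, 180, 180, 180, 180].

## Interface

Orientations are given as a 3x3 rotation matrix whose columns are the frame's x, y, z axes.
In Python, from cell import robot, viewer gives the robot as it stands.
- The arm moves only by the tool carry_out, never from a script. Its argument "rows" is a list of rows, each an object of numbers: "tx", "ty", "tz": the shift along the tool's x, y, z in units of 50 mm (1.0 is 50 mm); "wx", "wy", "wz": the turn, a rotation vector about the tool's x, y, z in units of 6 degrees (1.0 is 6 degrees). A call has 1 to 20 rows; each row shifts and turns the commanded pose from where the row before left it, along the tool's axes as they then stand; what a row does not reach is not made up. A row lasts 1/8 s, in which the tool goes at most 62.5 mm and 10.7 degrees, less where a joint would pass 70% of its speed; a pose out of reach is approached as far as the arm can. A call is refused whole if a number of a shift passes 1 or a number of a turn 1, either way. A call with a gripper value outside its range is refused whole. "fingers" is the closure in counts, from 0 (fully open) to 255 (shut), set as the call begins (left out, the last holds). The fingers move at their own pace and stop on an object; "squeeze" is the grip in N (left out, the last holds). Time passes only in rows, so rows that do not move let the fingers close. It gives the time, the measured TCP pose, the force and the opening at its end, in the units of the state.
- robot.get_state(): the state, without advancing time (a new reading comes with each control period).
- viewer.read_camera(name): name is "scene" or "side" or "wrist"; returns a dict with "img" (480x640x3 uint8, red, green, blue), "depth" (480x640 float32, mm along the optical axis (not along the pixel's ray), 0 where there is no reading), "fx", "fy", "cx", "cy" (pixels), "cam_to_world" (4x4, takes a point from camera to world coordinates); the wrist camera has in their place "hand_eye" (4x4, takes a point from camera to tool coordinates, whose origin is the TCP and whose axes are the tool frame's). Camera axes: x right, y up, looking along -z (the intrinsics and any distortion apply to the point x, -y, -z); pixel columns grow to the right and rows downward; lengths in mm; the calibration is good to about 2 mm. The wrist camera is an equidistant fisheye: a pixel r from the principal point sees the ray r / f radians off the axis. A picture is of the moment at which its call begins: read the wrist's pose just before it.
- robot.job_done(): hands the job in, once; it reports no verdict.
The state is a dict: "time_s": time; "joints": joint angles; "qvel": joint speeds; "joint_torque": joint torques, N m; "position": TCP position; "orientation": TCP orientation; "force": force on the tool from outside, world axes, zero at the start; "torque": the same for the moment, N m; "grip_width": opening from 0.0 (shut) to 1.0 (fully open).
Only numpy, scipy, OpenCV 4.12 (cv2) and the standard library are available. Lean on these libraries where they do the work, as an engineer would, in place of code of your own. Each camera call takes 0.05 s, during which the arm holds its last target.

## Task

Take the scraper from its stand and run its point slowly (about 3 cm a second) down inside the channel of the bolted-down mould half, from the spout round the corner to the middle of the pocket, then put the scraper back in its stand. Then pick up the loose mould half by its lug, fit it over the two dowels, spout over spout, until the halves meet face to face, and press it down firmly, with about 15 N. Finish like that: still gripping the lug and pressing the halves together, not letting go.

Things in the scene. Friction and masses are not known exactly. Their poses are not given: they have to be found in the camera images.
- mould: Lower mould half: brass block fixed to the worktop, 100 (x) by 70 mm (y), top face 24 mm up; a low dark foot sticks out 12 mm on both long sides. Origin: centre of underside, z up. A spout 20 mm wide sticks out 10 mm at the -x end at y +12 mm. The channel in the face, 8 mm wide, 6 mm deep, open at the spout, follows the channel points to a pocket 28 x 20 x 6 mm deep.
- dowel_a (a point): Foot of dowel a, on the face of the lower half, at x -38, y -22 mm of the block (the spout end). Both dowels are steel, 8 mm in diameter, and stand 13 mm above the face, the upper 5 mm tapered.
- dowel_b (a point): Foot of dowel b, on the face of the lower half, at x 38, y 14 mm of the block.
- channel_0 (a point): Point of the channel's centre line at the level of the face, near the spout: x -44, y 12 mm of the block. Tracing starts here.
- channel_1 (a point): The same, half-way along the long leg: x -17, y 12 mm.
- channel_2 (a point): The same, at the right-angled corner: x 10, y 12 mm.
- channel_3 (a point): The same, on the short leg: x 10, y -3 mm.
- channel_4 (a point): The same, at the middle of the pocket: x 10, y -18 mm. Tracing ends here.
- cover_grip (a point): Centre of the grip lug of the loose upper half. The lug is 12 mm thick (x), 44 mm long (y) and stands 26 mm above the plate; this point is 13 mm above the plate's top and 27 mm above its underside. Axes as the plate's, z up.
- hole_a (a point): Lower mouth of the through hole for dowel a (10 mm wide), on the underside of the upper half, at x -38, y -22 mm of the plate.
- hole_b (a point): Lower mouth of the through hole for dowel b (10 mm wide), on the plate's underside, at x 38, y 14 mm of the plate.
- cover: The loose upper mould half, about 0.2 kg: brass plate 100 (x) by 70 (y) by 14 mm, lying face down on the worktop or on a thin mat (2 mm) on it, with the same spout (20 mm wide, 10 mm long) at its -x end at y +12 mm. Origin: centre of its underside, z up. The halves match when the x axes of both point alike.
- scraper: The scraper, about 40 g, standing point down in its stand: origin at its point, z up along it. Steel shank of 6 mm diameter and 36 mm long with a 12 mm taper to a 2.8 mm point, then a brass collar of 17 mm diameter (36 to 41 mm above the point), then a square wooden handle 11 x 11 mm, 41 to 97 mm above the point.
- scraper_grip (a point): Centre of the scraper's handle, 69 mm above its point. Its x and y axes are square to the handle's flats.
- scraper_tip (a point): The scraper's point.
- stand_hole (a point): Mouth of the hole in the scraper's stand, a fixed wooden block 50 x 50 mm (foot 62 x 62 mm), 42 mm high. The hole is upright, 10 mm wide and goes right through; the scraper's collar rests on the block round it, so that its point is then 36 mm below this mouth.

How it is judged (in metres and radians):
On the way, in this order (a step that is already met when the one before it is completed fails the run):
1. the held scraper's point is in the mouth of the channel, at the spout, below the face (horizontal distance between scraper_tip and channel_0 below 0.005 m and z of scraper_tip in the frame of mould below 0.0228 m and contact force between the fingers and scraper above 0.5 N), for 0.05 s.
2. the held scraper's point is half-way along the channel's long leg, below the face (horizontal distance between scraper_tip and channel_1 below 0.005 m and z of scraper_tip in the frame of mould below 0.0228 m and contact force between the fingers and scraper above 0.5 N), for 0.05 s.
3. the held scraper's point is in the channel's corner, below the face (horizontal distance between scraper_tip and channel_2 below 0.005 m and z of scraper_tip in the frame of mould below 0.0228 m and contact force between the fingers and scraper above 0.5 N), for 0.05 s.
4. the held scraper's point is on the channel's short leg, below the face (horizontal distance between scraper_tip and channel_3 below 0.005 m and z of scraper_tip in the frame of mould below 0.0228 m and contact force between the fingers and scraper above 0.5 N), for 0.05 s.
5. the held scraper's point is in the middle of the pocket, below the face (horizontal distance between scraper_tip and channel_4 below 0.005 m and z of scraper_tip in the frame of mould below 0.0228 m and contact force between the fingers and scraper above 0.5 N), for 0.05 s.
6. the scraper stands in its stand again, let go (horizontal distance between scraper_tip and stand_hole below 0.008 m and z of scraper_tip in the frame of stand_hole below -0.03 m and angle between scraper_tip's own z axis and vertical below 0.2 rad and contact force between the fingers and scraper below 0.1 N), for 0.2 s.
7. the upper half is lifted off the worktop, in the gripper (height (world z) of each of hole_a, hole_b above 0.02 m and contact force between the fingers and cover above 0.5 N), for 0.1 s.
At the end, for the whole second after the job is handed in: Through the last second the upper half sits on both dowels, spout over spout (each hole within 3 mm of its dowel, faces within 1.5 mm, tilt under 0.04 rad), the gripper is on it and it presses on the lower half with more than 6 N (more than twice its weight); the scraper stands in its stand (horizontal distance between hole_a and dowel_a below 0.003 m and horizontal distance between hole_b and dowel_b below 0.003 m and z of each of hole_a, hole_b in the frame of mould below 0.0255 m and angle between the z axis of hole_a and the z axis of mould, either way round below 0.04 rad and horizontal distance between scraper_tip and stand_hole below 0.008 m and z of scraper_tip in the frame of stand_hole below -0.03 m and angle between scraper_tip's own z axis and vertical below 0.2 rad and contact force between cover and mould above 6 N and contact force between the fingers and cover above 3 N); the arm keeps its last pose, push and grip.
It fails at once if the scraper rushed along the channel (over 0.1 m/s with its point below the face) (horizontal distance between scraper_tip and channel_2 below 0.06 m and z of scraper_tip in the frame of mould between 0.015 and 0.0228 m and linear speed of scraper above 0.1 m/s).
It fails at once if the lower half is struck or pressed with more than 80 N (contact force between cover and mould above 80 N).
It also fails if it takes over 72 s, if anything falls off the work surface, if the arm or the gripper's body presses on something with over 40 N, if the wrist force passes 120 N, or if a joint passes its speed limit or range.

## Working session

There is one attempt and no reset: what is moved stays moved. The work goes in short steps, Python scripts to look and compute and a tool call to move; the robot and the scene stay as the last step left them, time stands still between calls to the robot, and variables do not carry over. Pictures are saved under pics/ and viewed, and the job is handed in when it is done.

Besides the shell and the picture viewer there is one more tool, called after "Call:" as a command line: name --argument value ..., lists and objects as JSON in quotes. carry_out: Moves the arm, as the interface text tells. Its arguments: {"type":"object","properties":{"rows":{"type":"array","items":{"type":"object","properties":{"tx":{"type":"number"},"ty":{"type":"number"},"tz":{"type":"number"},"wx":{"type":"number"},"wy":{"type":"number"},"wz":{"type":"number"}}}},"fingers":{"type":"number"},"squeeze":{"type":"number"}},"required":["rows"]}

```bash
ls; mkdir -p pics
python3 - <<'E'
from cell import robot, viewer
import cv2, numpy as np
s=robot.get_state()
for k,v in s.items(): print(k,np.round(v,3).tolist())
for n in ["scene","side","wrist"]:
    c=viewer.read_camera(n)
    cv2.imwrite(f"pics/{n}0.png",c["img"][:,:,::-1])
    np.savez(f"{n}0.npz",**c)
    print(n,c["fx"],c["fy"],c["cx"],c["cy"],[ (k) for k in c if k not in("img","depth")])
    print(np.round(c.get("cam_to_world",c.get("hand_eye")),4).tolist())
E
```

```text
pics
time_s 0.0
joints [0.0, 14.935, -7.986, 67.189, -0.0, 90.001]
qvel [-0.035, 0.141, 0.012, 0.068, 0.002, 0.03]
joint_torque [-0.0, -40.568, 25.393, 0.019, -0.0, 0.0]
position [524.325, -0.001, 230.467]
orientation [[-0.0, -0.002, 1.0], [-1.0, -0.0, -0.0], [0.0, -1.0, -0.002]]
force [-0.579, 0.647, -1.169]
torque [-0.011, -0.014, -0.015]
grip_width 1.001
scene 561.1624601232465 561.1624601232465 318.103356196373 236.92580263509006 ['fx', 'fy', 'cx', 'cy', 'cam_to_world']
[[-0.8929, 0.3176, -0.3192, 193.6928], [-0.4503, -0.6428, 0.6198, 684.3207], [-0.0083, 0.6971, 0.7169, 703.8786], [0.0, 0.0, 0.0, 1.0]]
side 554.3722687880754 554.3722687880754 323.2033429803671 239.3044228603322 ['fx', 'fy', 'cx', 'cy', 'cam_to_world']
[[-0.9687, 0.1077, -0.2238, 273.0504], [-0.2483, -0.4297, 0.8681, 908.5058], [-0.0027, 0.8965, 0.443, 455.7703], [0.0, 0.0, 0.0, 1.0]]
wrist 371.64829954431775 371.64829954431775 320.42019756769935 241.18537939475527 ['fx', 'fy', 'cx', 'cy', 'hand_eye']
[[-0.0002, -0.9622, -0.2723, -69.5935], [-0.0003, 0.2723, -0.9622, -141.9785], [1.0, -0.0002, -0.0003, 0.9285], [0.0, 0.0, 0.0, 1.0]]
```

View pics/scene0.png

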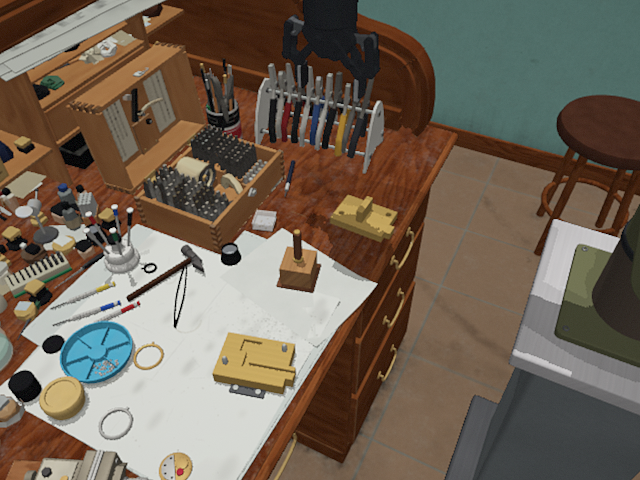

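View pics/side0.png

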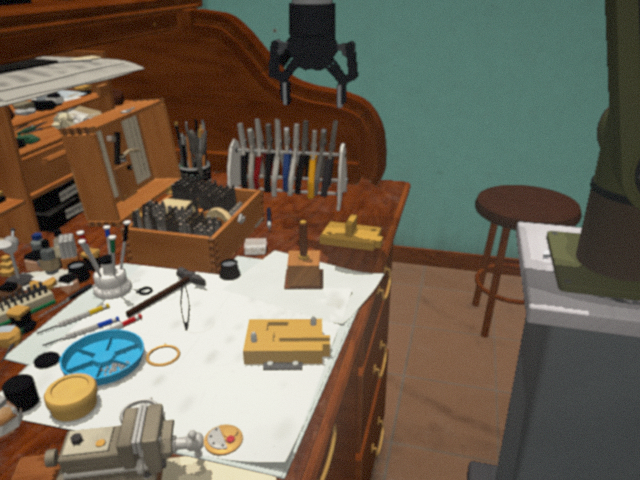

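View pics/wrist0.png

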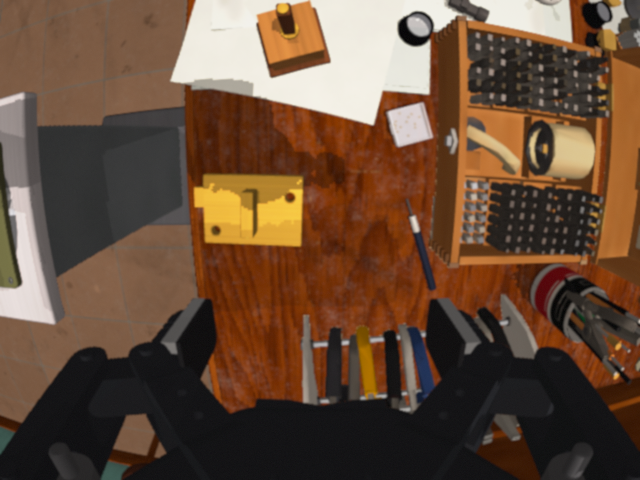

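The scene view shows the mould at about (255,362), the stand with the scraper at (298,270) and the cover at (363,217). In the wrist view the cover is at (253,210), with its spout to the left.

```bash
cat > h.py <<'E'
import numpy as np, cv2
from cell import robot, viewer
def cam(n,save=None):
    s=robot.get_state(); c=dict(viewer.read_camera(n))
    if n=="wrist":
        T=np.eye(4);T[:3,:3]=np.array(s["orientation"]);T[:3,3]=s["position"]
        c["cam_to_world"]=T@c["hand_eye"]
    c["name"]=n
    if save: cv2.imwrite(f"pics/{save}.png",c["img"][:,:,::-1])
    return c
def rays(c,uv):
    uv=np.atleast_2d(uv).astype(float)
    a=(uv[:,0]-c["cx"])/c["fx"]; b=(uv[:,1]-c["cy"])/c["fy"]
    if c["name"]=="wrist":
        r=np.hypot(a,b)+1e-12
        d=np.c_[a/r*np.sin(r),-b/r*np.sin(r),-np.cos(r)]
    else: d=np.c_[a,-b,-np.ones(len(a))]
    T=c["cam_to_world"]
    return T[:3,3], d@T[:3,:3].T
def onplane(c,uv,z):
    o,d=rays(c,uv); t=(z-o[2])/d[:,2]; return o+d*t[:,None]
def depthpts(c,uv):
    uv=np.atleast_2d(uv).astype(int); o,d=rays(c,uv)
    zc=c["depth"][uv[:,1],uv[:,0]]
    axis=-c["cam_to_world"][:3,2]
    return o+d*(zc/(d@axis))[:,None]
def project(c,P):
    P=np.atleast_2d(P); T=np.linalg.inv(c["cam_to_world"]); q=P@T[:3,:3].T+T[:3,3]
    x,y,z=q[:,0],-q[:,1],-q[:,2]
    if c["name"]=="wrist":
        r=np.hypot(x,y); th=np.arctan2(r,z); k=th/(r+1e-12)
        return np.c_[c["cx"]+c["fx"]*x*k,c["cy"]+c["fy"]*y*k]
    return np.c_[c["cx"]+c["fx"]*x/z,c["cy"]+c["fy"]*y/z]
def load(n,f):
    c=dict(np.load(f));c["name"]=n
    return c
def crop(c,x0,y0,x1,y1,k,name):
    cv2.imwrite(f"pics/{name}.png",cv2.resize(c["img"][y0:y1,x0:x1,::-1],None,fx=k,fy=k,interpolation=cv2.INTER_CUBIC))
E
python3 - <<'E'
from h import *
for n in ["scene","side"]:
    c=load(n,n+"0.npz")
    for nm,uv in (dict(mould=(240,378),stand=(290,265),cover=(345,220),table=(350,180)) if n=="scene" else dict(mould=(262,350),stand=(295,258),cover=(330,238),table=(300,235))).items():
        print(n,nm,depthpts(c,uv).round(1),c["depth"][uv[1],uv[0]])
    if n=="scene":
        crop(c,200,320,310,410,7,"s_mould"); crop(c,260,190,410,300,5,"s_rest")
    else:
        crop(c,230,305,340,380,7,"d_mould"); crop(c,270,205,400,300,6,"d_rest")
E
```

```text
scene mould [[471.5 382.1  23.1]] 764.0023
scene stand [[501.2 185.1  40. ]] 883.4937
scene cover [[478.3  26.9  11.1]] 995.00635
scene table [[521.3 -90.   -0.8]] 1089.6526
side mould [[488.  383.8  23.6]] 695.03656
side stand [[508.6 173.3  42.1]] 874.2467
side cover [[486.2  32.2  12.7]] 1004.7357
side table [[498.8 175.3  84.6]] 851.47076
```

View pics/s_mould.png

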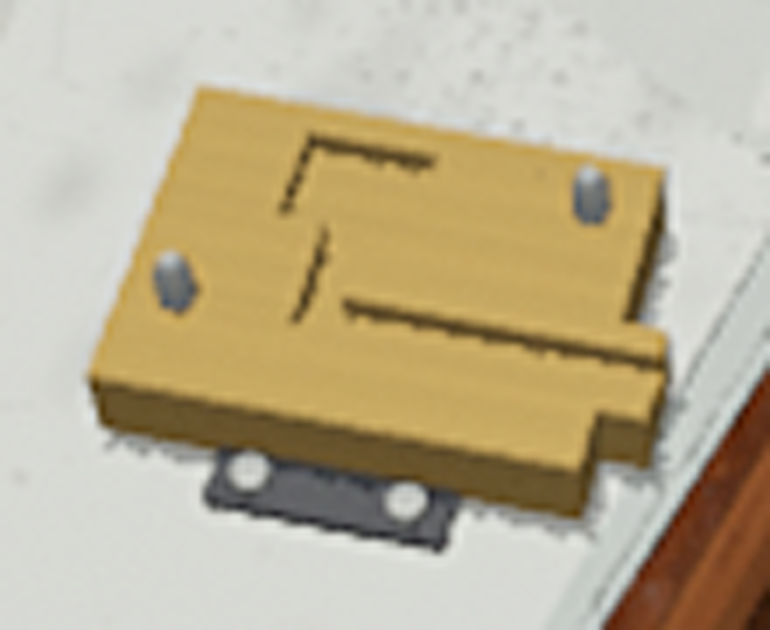

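View pics/s_rest.png

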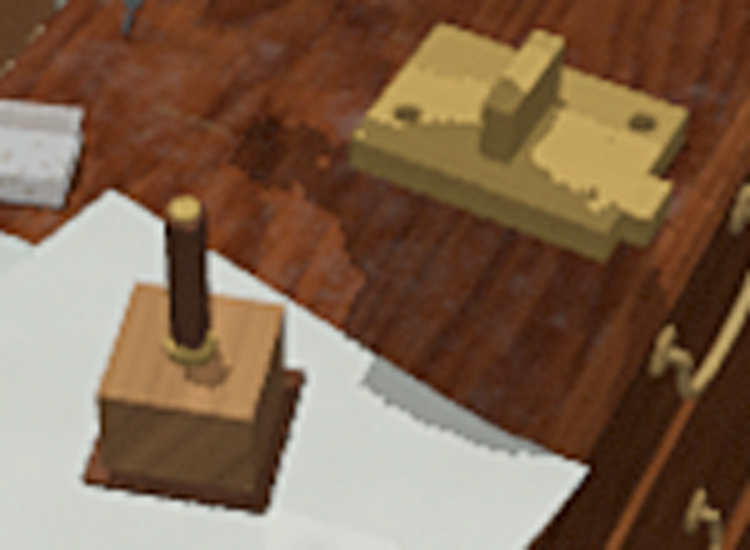

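Crops: the mould's channel and both dowels are clear, with the spout at the right (-x). The stand, the scraper and the cover's lug and holes are also clear. Next I measure the corners.

```bash
cat > m1.py <<'E'
from h import *
def fitrect(obj,P):
    # 2D rigid fit obj->P
    a=obj-obj.mean(0);b=P-P.mean(0)
    th=np.arctan2((a[:,0]*b[:,1]-a[:,1]*b[:,0]).sum(),(a*b).sum())
    R=np.array([[np.cos(th),-np.sin(th)],[np.sin(th),np.cos(th)]])
    t=P.mean(0)-R@obj.mean(0); res=P-(obj@R.T+t)
    return np.degrees(th),t,res
E
python3 - <<'E'
from m1 import *
c=load("scene","scene0.npz")
off=np.array([200,320])
# top-face pts: corners, spout
uv=np.array([(200,88),(665,168),(92,378),(585,468)])/7+off
obj=np.array([(50,-35),(-50,-35),(50,35),(-50,35)],float)
P=onplane(c,uv,24)[:,:2]
print(P.round(1),fitrect(obj,P))
# dowel feet
uv=np.array([(593,218),(180,308)])/7+off
print("dowels",onplane(c,uv,24).round(1))
# cover top face z=14..16
off=np.array([260,190])
uv=np.array([(443,25),(685,110),(352,138),(612,232)])/5+off
for z in(14,16):
    P=onplane(c,uv,z)[:,:2];print("cover",z,P.round(1),fitrect(obj,P))
uv=np.array([(138,288),(283,303),(100,395),(255,415)])/5+off
P=onplane(c,uv,42);print("stand",P.round(1),P.mean(0))
uv=np.array([(187,202)])/5+off
print("handle top",onplane(c,uv,42+61).round(1), "collar",onplane(c,np.array([190,345])/5+off,47).round(1))
w=load("wrist","wrist0.npz")
T=np.eye(4);T[:3,:3]=[[-0.0, -0.002, 1.0], [-1.0, -0.0, -0.0], [0.0, -1.0, -0.002]];T[:3,3]=[524.325, -0.001, 230.467]
w["cam_to_world"]=T@w["hand_eye"]
uv=np.array([(302,247),(205,244),(303,175),(203,176)])
for z in(14,16):
    P=onplane(w,uv,z)[:,:2];print("cover w",P.round(1),fitrect(obj,P))
print("handle top w",onplane(w,[(285,5)],103), "stand corners", onplane(w,[(258,16),(315,6),(270,66),(325,51)],42))
crop(w,180,150,330,270,5,"w_cover");crop(w,230,0,350,90,6,"w_stand")
E
```

```text
[[525.7 327.1]
 [430.1 301.3]
 [507.4 393.7]
 [411.6 367.7]] (np.float64(15.248033719655897), array([468.68961895, 347.4606804 ]), array([[-0.38904566,  0.26672819],
       [ 0.39940993,  0.77164788],
       [-0.34690228, -0.67273735],
       [ 0.33653801, -0.36563872]]))
dowels [[437.4 318.2  24. ]
 [500.6 372.9  24. ]]
cover 14 [[499.  -33.6]
 [402.3 -30.2]
 [502.8  35.5]
 [402.6  37.9]] (np.float64(-1.6963598729803968), array([451.69412375,   2.43893836]), array([[-1.63775504,  0.47040993],
       [ 1.6365514 ,  0.8817153 ],
       [ 0.13171459, -0.396934  ],
       [-0.13051095, -0.95519123]]))
cover 16 [[498.1 -31.5]
 [401.7 -28.1]
 [501.9  37.4]
 [402.   39.8]] (np.float64(-1.6963598729804326), array([450.94616219,   4.41575506]), array([[-1.77489289,  0.57475984],
       [ 1.77970015,  0.9762908 ],
       [-0.01656047, -0.49291491],
       [ 0.01175321, -1.05813574]]))
stand [[521.8 155.4  42. ]
 [476.8 140.6  42. ]
 [510.3 200.7  42. ]
 [463.2 186.6  42. ]] [492.99213798 170.82585701  42.        ]
handle top [[495.5 166.4 103. ]] collar [[492.7 173.7  47. ]]
cover w [[506.4 -37.9]
 [405.1 -35. ]
 [508.1  34.5]
 [407.8  35.6]] (np.float64(-1.3805111555198812), array([456.84909129,  -0.67997194]), array([[ 0.3918291 , -1.05567517],
       [-0.96930227, -0.48667072],
       [ 0.44612721,  1.41369394],
       [ 0.13134596,  0.12865195]]))
cover w [[506.5 -37.3]
 [405.7 -34.4]
 [508.2  34.7]
 [408.5  35.8]] (np.float64(-1.3805111555198792), array([ 4.57232350e+02, -2.87874104e-01]), array([[ 0.11544484, -0.8478315 ],
       [-0.68028606, -0.29544454],
       [ 0.16003014,  1.21729527],
       [ 0.40481107, -0.07401923]]))
handle top w [[499.34077837 171.50005852 103.        ]] stand corners [[469.25458375 184.83923568  42.        ]
 [520.13276207 192.88989544  42.        ]
 [480.65039226 136.03911997  42.        ]
 [528.95867423 149.06543327  42.        ]]
```

View pics/w_cover.png

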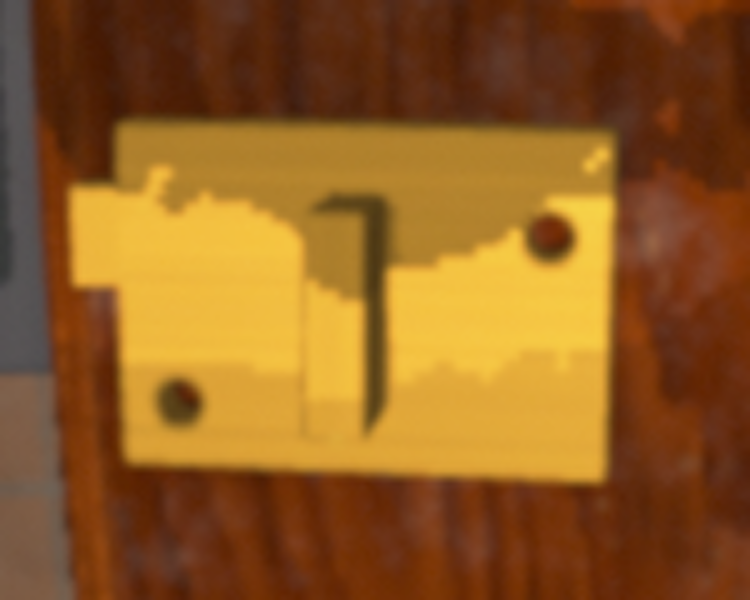

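View pics/w_stand.png

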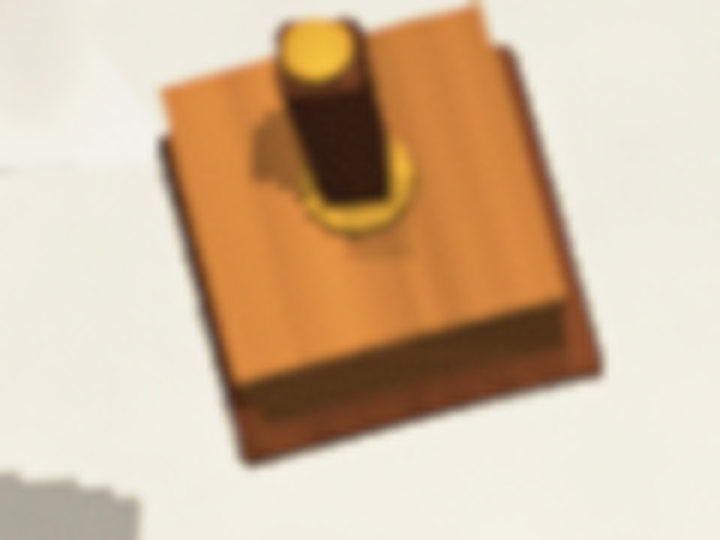

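Call:
carry_out --rows '[{"tx": -0.44, "ty": 0.4, "tz": -0.11}, {"tx": -0.44, "ty": 0.4, "tz": -0.11}, {"tx": -0.44, "ty": 0.4, "tz": -0.11}, {"tx": -0.44, "ty": 0.4, "tz": -0.11}, {"tx": -0.44, "ty": 0.4, "tz": -0.11}, {"tx": 0}]'

```text
$.rows[0]: bad value
```

Run:
```python
from h import *
s=robot.get_state(); print(s["time_s"],np.round(s["position"],2),np.round(s["orientation"],4).tolist())
c=cam("wrist","w1"); np.savez("w1.npz",**c)
uv=project(c,[(498,171,103),(494,171,42)]);print(uv)
u,v=uv.mean(0).astype(int)
crop(c,u-75,max(v-55,0),u+75,v+55,5,"w1c")
```

```text
0.15 [ 5.2446e+02 -1.0000e-02  2.3066e+02] [[-0.0, -0.0015, 1.0], [-1.0, -0.0, -0.0], [0.0, -1.0, -0.0015]]
[[282.90150241   5.7495131 ]
 [285.1121282   28.69922118]]
```

View pics/w1.png

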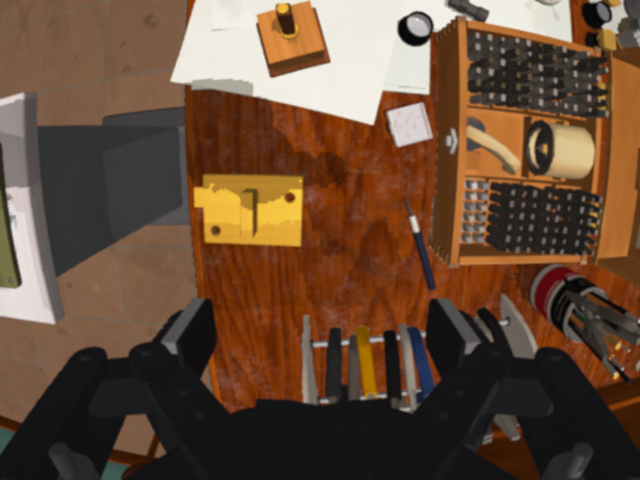

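View pics/w1c.png

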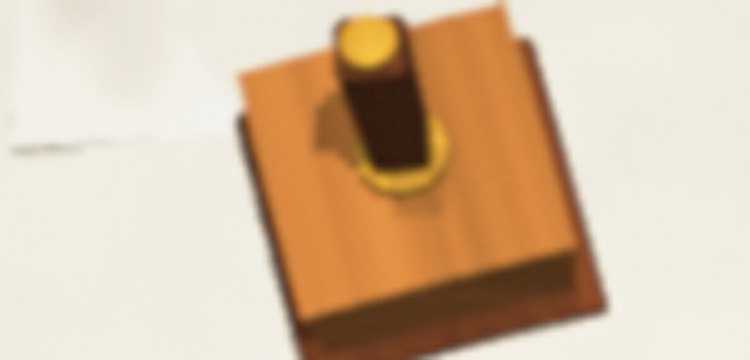

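The call was refused and the arm has not moved, so the picture is unchanged. All six numbers may be needed in each row.

Call:
carry_out --rows '[{"tx": -0.44, "ty": 0.4, "tz": -0.11, "wx": 0, "wy": 0, "wz": 0}, {"tx": -0.44, "ty": 0.4, "tz": -0.11, "wx": 0, "wy": 0, "wz": 0}, {"tx": -0.44, "ty": 0.4, "tz": -0.11, "wx": 0, "wy": 0, "wz": 0}, {"tx": -0.44, "ty": 0.4, "tz": -0.11, "wx": 0, "wy": 0, "wz": 0}, {"tx": -0.44, "ty": 0.4, "tz": -0.11, "wx": 0, "wy": 0, "wz": 0}, {"tx": 0, "ty": 0, "tz": 0, "wx": 0, "wy": 0, "wz": 0}]'

```text
time_s: 0.95
position: [495.6, 110.6, 129.7]
orientation: [[0.002, -0.004, 1.0], [-1.0, -0.001, 0.002], [0.001, -1.0, -0.004]]
force: [-0.4, -1.0, 1.1]
grip_width: 1.001
```

Run:
```python
from h import *
s=robot.get_state(); print(s["time_s"],np.round(s["position"],2),np.round(s["orientation"],4).tolist())
c=cam("wrist","w2"); np.savez("w2.npz",**c)
uv=project(c,[(498,171,103),(494,171,42)]);print(uv)
u,v=uv.mean(0).astype(int);print(u-75,max(v-55,0))
crop(c,u-75,max(v-55,0),u+75,v+55,5,"w2c")
```

```text
0.95 [495.57 110.64 129.72] [[0.0024, -0.0039, 1.0], [-1.0, -0.0009, 0.0023], [0.0009, -1.0, -0.0039]]
[[324.19232064 159.00032636]
 [317.03144307 153.51473977]]
245 101
```

View pics/w2.png

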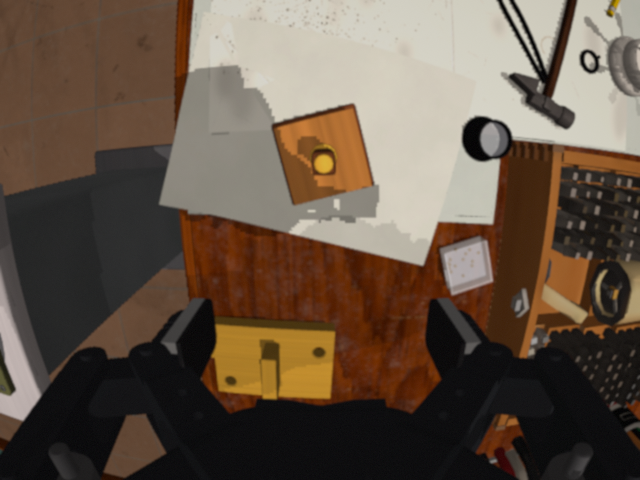

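View pics/w2c.png

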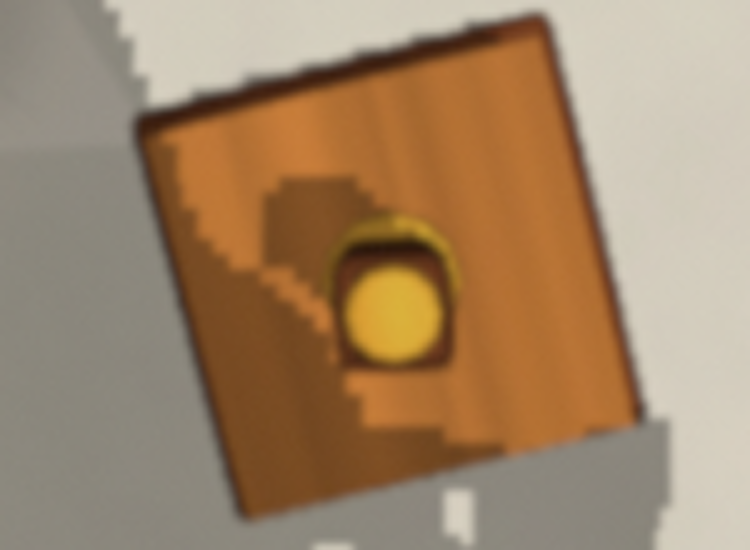

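Run:
```python
from h import *
c=load("wrist","w2.npz")
crop(c,300,138,350,182,14,"w2z")
# stand top corners and handle cap
off=np.array([245,101])
P=onplane(c,np.array([(172,140),(545,30),(243,518),(638,420)])/5+off,42);print(P.round(1),P.mean(0))
print("cap",onplane(c,np.array([(393,313)])/5+off,103).round(1))
print("collar top",onplane(c,np.array([(393,275)])/5+off,47).round(1))
```

```text
[[471.  186.4  42. ]
 [516.4 200.1  42. ]
 [479.3 139.   42. ]
 [528.7 151.7  42. ]] [498.8460608  169.29123415  42.        ]
cap [[497.7 168.9 103. ]]
collar top [[498.  169.7  47. ]]
```

View pics/w2z.png

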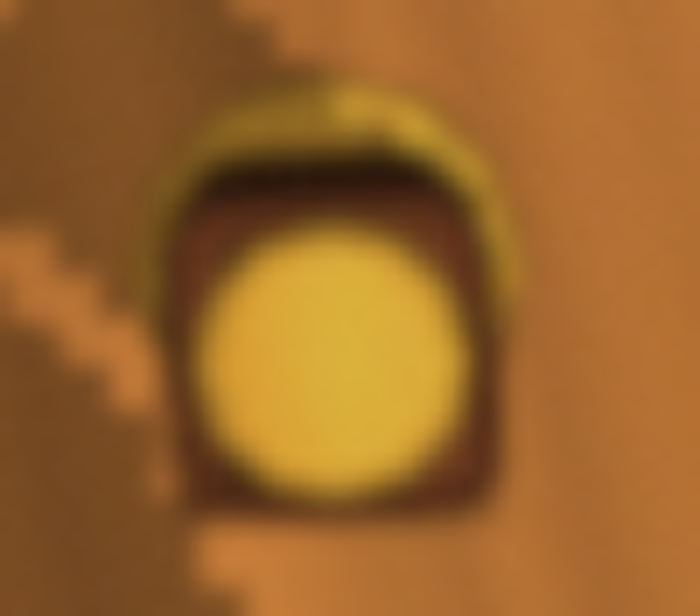

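The wrist picture shows the handle cap at (324,160) and the stand's top square around it. Cap, collar and stand centre agree within about 1 mm at (498, 169.3), and the handle flats are within a few degrees of the world axes. I move over it and descend.

Call:
carry_out --rows '[{"tx": -0.39, "ty": 0, "tz": 0.015, "wx": 0, "wy": 0, "wz": 0}, {"tx": -0.39, "ty": 0, "tz": 0.015, "wx": 0, "wy": 0, "wz": 0}, {"tx": -0.39, "ty": 0, "tz": 0.015, "wx": 0, "wy": 0, "wz": 0}, {"tx": 0, "ty": 0.36, "tz": 0, "wx": 0, "wy": 0, "wz": 0}, {"tx": 0, "ty": 0.36, "tz": 0, "wx": 0, "wy": 0, "wz": 0}, {"tx": 0, "ty": 0.36, "tz": 0, "wx": 0, "wy": 0, "wz": 0}, {"tx": 0, "ty": 0.36, "tz": 0, "wx": 0, "wy": 0, "wz": 0}, {"tx": 0, "ty": 0, "tz": 0, "wx": 0, "wy": 0, "wz": 0}]'

```text
time_s: 2.0
position: [498.7, 169.0, 58.2]
orientation: [[0.001, -0.003, 1.0], [-1.0, -0.001, 0.001], [0.001, -1.0, -0.003]]
force: [-0.1, 0.1, 0.7]
grip_width: 1.001
```

Run:
```python
from h import *
c=cam("wrist","w3"); cam("side","d3")
```

```text
(no output)
```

View pics/w3.png

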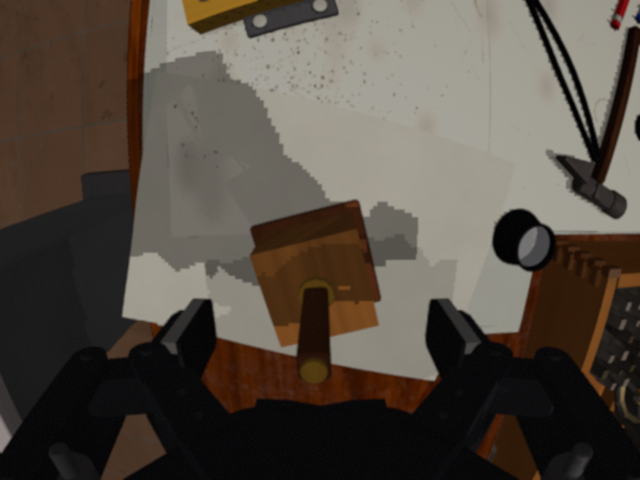

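View pics/d3.png

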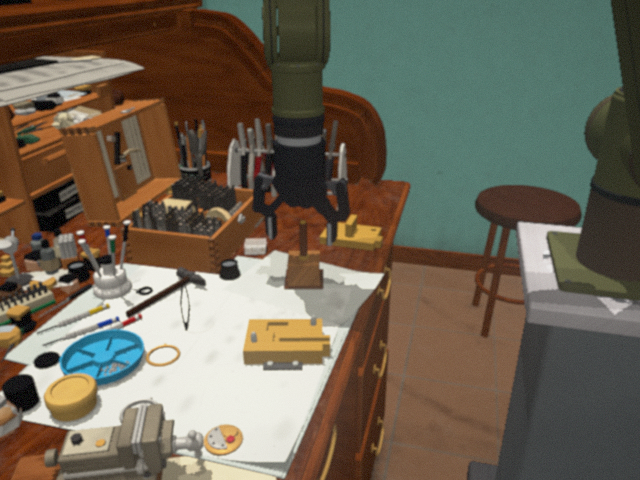

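Run:
```python
from h import *
c=cam("wrist")
print(onplane(c,[(314,371)],103).round(1),onplane(c,[(316,290)],47).round(1), robot.get_state()["position"])
```

```text
[[498.9 167.6 103. ]] [[499.  172.1  47. ]] [500.40962691 169.16391575  60.05843402]
```

Run:
```python
from h import *
for i in range(5):
    c=cam("wrist"); s=robot.get_state()
    print(s["time_s"],np.round(s["position"],2),np.round(s["qvel"],2))
print(onplane(c,[(314,371)],103).round(1),onplane(c,[(316,290)],47).round(1))
```

```text
2.2 [500.56 169.11  60.21] [-0.32 -0.31 -0.1  -0.11  0.05 -0.07]
2.25 [500.56 168.98  60.23] [-0.16 -0.06 -0.16 -0.16 -0.04 -0.17]
2.3 [500.45 168.88  60.17] [-0.05 -0.03 -0.25 -0.06 -0.12  0.05]
2.35 [500.34 168.78  60.05] [ 0.07  0.04 -0.31 -0.17  0.03 -0.01]
2.4 [500.22 168.66  59.93] [ 0.01  0.1  -0.33 -0.02 -0.06  0.06]
[[499.2 166.9 103. ]] [[499.3 171.5  47. ]]
```

Call:
carry_out --rows '[{"tx": 0, "ty": 0.06, "tz": -0.02, "wx": 0, "wy": 0, "wz": 0}, {"tx": 0, "ty": 0, "tz": 0, "wx": 0, "wy": 0, "wz": 0}, {"tx": 0, "ty": 0, "tz": 0, "wx": 0, "wy": 0, "wz": 0}]'

```text
time_s: 2.78
position: [498.7, 168.4, 56.2]
orientation: [[-0.0, -0.0, 1.0], [-1.0, -0.0, -0.0], [0.0, -1.0, -0.0]]
force: [0.2, 0.5, -0.6]
grip_width: 0.996
```

Call:
carry_out --rows '[{"tx": 0, "ty": 0, "tz": 0, "wx": 0, "wy": 0, "wz": 0}, {"tx": 0, "ty": 0, "tz": 0, "wx": 0, "wy": 0, "wz": 0}, {"tx": 0, "ty": 0, "tz": 0, "wx": 0, "wy": 0, "wz": 0}, {"tx": 0, "ty": 0, "tz": 0, "wx": 0, "wy": 0, "wz": 0}, {"tx": 0, "ty": 0, "tz": 0, "wx": 0, "wy": 0, "wz": 0}, {"tx": 0, "ty": 0, "tz": 0, "wx": 0, "wy": 0, "wz": 0}, {"tx": 0, "ty": 0, "tz": 0, "wx": 0, "wy": 0, "wz": 0}, {"tx": 0, "ty": 0, "tz": 0, "wx": 0, "wy": 0, "wz": 0}]' --fingers 255 --squeeze 40

```text
time_s: 3.78
position: [498.6, 168.5, 56.3]
orientation: [[0.0, -0.0, 1.0], [-1.0, -0.0, 0.0], [0.0, -1.0, -0.0]]
force: [-1.0, 0.7, -0.1]
grip_width: 0.118
```

Call:
carry_out --rows '[{"tx": 0, "ty": -0.3, "tz": 0, "wx": 0, "wy": 0, "wz": 0}, {"tx": 0, "ty": -0.4, "tz": 0, "wx": 0, "wy": 0, "wz": 0}, {"tx": 0, "ty": -0.4, "tz": 0, "wx": 0, "wy": 0, "wz": 0}, {"tx": 0, "ty": 0, "tz": 0, "wx": 0, "wy": 0, "wz": 0}, {"tx": -0.57, "ty": 0, "tz": -0.11, "wx": 0, "wy": 0, "wz": 0}, {"tx": -0.57, "ty": 0, "tz": -0.11, "wx": 0, "wy": 0, "wz": 0}, {"tx": -0.57, "ty": 0, "tz": -0.11, "wx": 0, "wy": 0, "wz": 0}, {"tx": -0.57, "ty": 0, "tz": -0.11, "wx": 0, "wy": 0, "wz": 0}, {"tx": -0.57, "ty": 0, "tz": -0.11, "wx": 0, "wy": 0, "wz": 0}, {"tx": -0.57, "ty": 0, "tz": -0.11, "wx": 0, "wy": 0, "wz": 0}, {"tx": 0, "ty": 0, "tz": 0, "wx": 0, "wy": 0, "wz": 0}, {"tx": 0, "ty": 0, "tz": 0, "wx": 0, "wy": 0, "wz": 0}, {"tx": 0, "ty": 0, "tz": 0, "wx": 0, "wy": 0, "wz": 0}, {"tx": 0, "ty": 0, "tz": 0, "wx": 0, "wy": 0, "wz": 0}]'

```text
time_s: 5.52
position: [465.9, 338.7, 111.3]
orientation: [[-0.001, -0.0, 1.0], [-1.0, -0.0, -0.001], [0.0, -1.0, -0.0]]
force: [0.3, 0.1, -0.0]
grip_width: 0.122
```

Run:
```python
from h import *
s=robot.get_state(); print(s["time_s"],np.round(s["position"],2),np.round(s["orientation"],4).tolist(),s["grip_width"])
c=cam("wrist","w4"); np.savez("w4.npz",**c)
d=cam("side","d4"); np.savez("d4.npz",**d)
s=cam("scene","s4"); np.savez("s4.npz",**s)
crop(d,200,270,360,390,5,"d4c")
```

```text
5.525 [465.88 338.65 111.29] [[-0.0011, -0.0002, 1.0], [-1.0, -0.0003, -0.0011], [0.0003, -1.0, -0.0002]] 0.12161324897053262
```

View pics/w4.png

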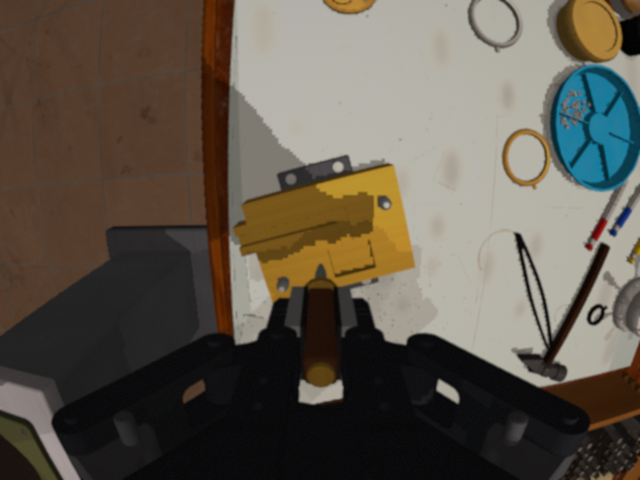

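View pics/d4c.png

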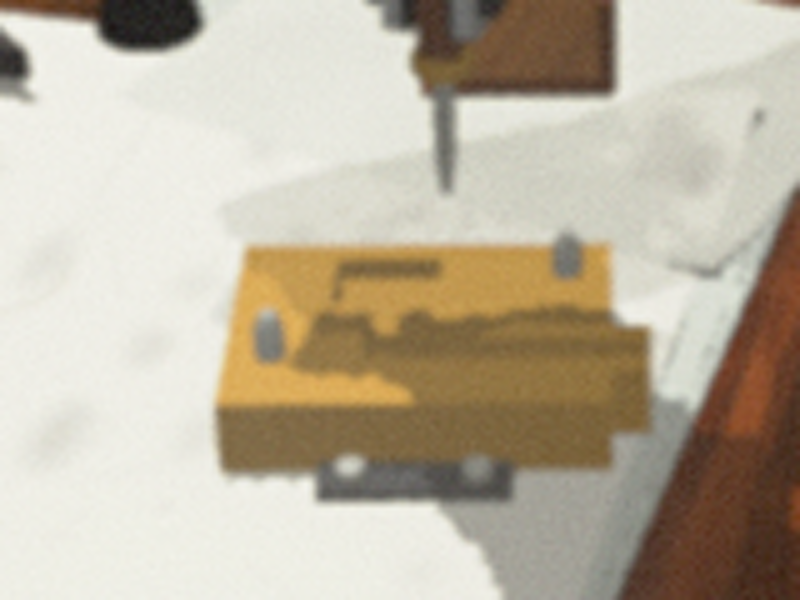

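The wrist view shows the mould at about (330,235), with the dowels at (385,203) and (283,285). The scraper is held upright with its point at about (320,267).

Run:
```python
from h import *
c=load("wrist","w4.npz")
c["img"]=np.clip(c["img"].astype(float)*1.5,0,255).astype(np.uint8)
crop(c,225,150,425,300,4,"w4c")
crop(c,295,250,345,290,14,"w4t")
```

```text
(no output)
```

View pics/w4c.png

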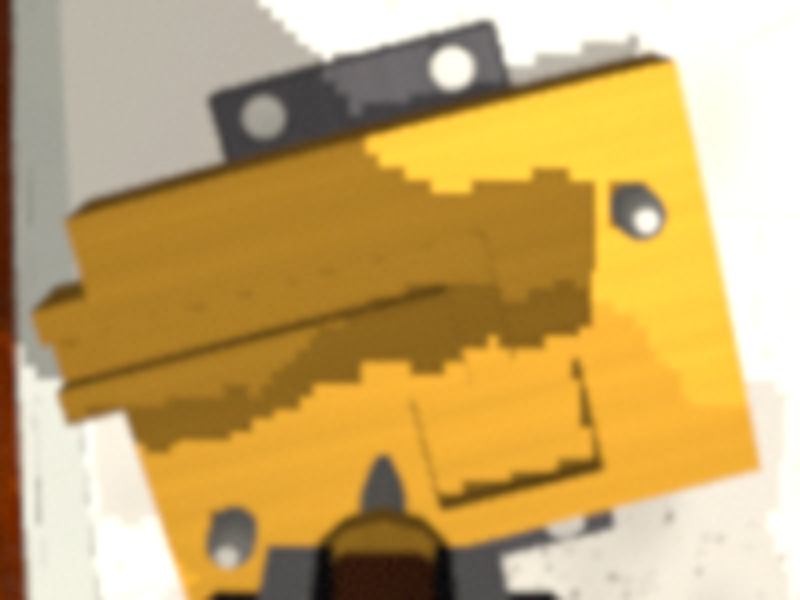

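View pics/w4t.png

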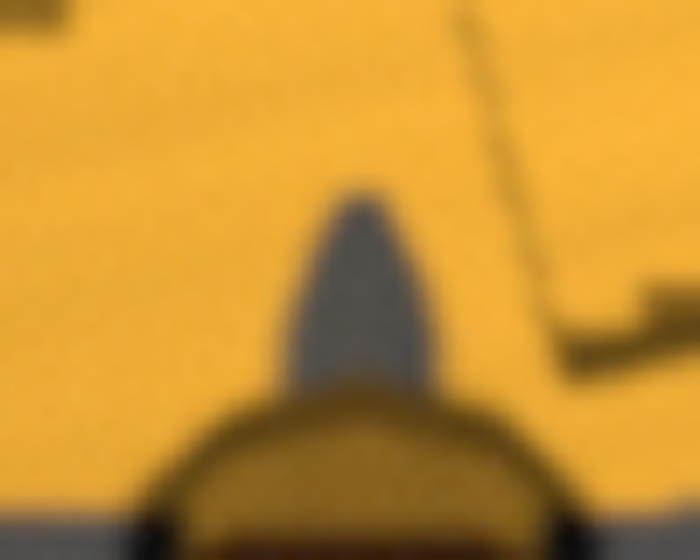

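Run:
```python
from m1 import *
c=load("wrist","w4.npz")
off=np.array([225,150]); 
F=lambda uv,z:onplane(c,np.array(uv)/4+off,z)[:,:2]
# corners top face
uv=[(675,62),(758,467),(80,216)]; obj=[(50,35),(50,-35),(-50,35)]
P=F(uv,24);print(P.round(1));print("corners",fitrect(np.array(obj,float),P))
# pocket
uvp=[(442,506),(601,468),(577,358)];op=[(-4,-28),(24,-28),(24,-8)]
Pp=F(uvp,24);print("pocket",fitrect(np.array(op,float),Pp))
# dowel tops
Pd=F([(647,222),(230,556)],37);print("dowel tops",Pd.round(1))
od=[(38,14),(-38,-22)]
print("dowels",fitrect(np.array(od,float),Pd))
A=np.vstack([P,Pd]);O=np.array(obj+od,float);th,t,r=fitrect(O,A);print("all",th,t,r.round(1))
R=lambda th:np.array([[np.cos(th),-np.sin(th)],[np.sin(th),np.cos(th)]])
ch=np.array([(-44,12),(-17,12),(10,12),(10,-3),(10,-18)])
print((ch@R(np.radians(th)).T+t).round(1))
print("tip",onplane(c,[(320.9,266)],61.2).round(2))
sp=F([(36,316),(66,421)],24);print("spout corners",sp, sp.mean(0))
```

```text
[[512.5 392.2]
 [529.9 325.5]
 [419.1 367.9]]
corners (np.float64(14.316220693512811), array([473.88946533, 346.45823541]), array([[-1.1538461 , -0.49275636],
       [-1.13856958,  0.59792229],
       [ 2.29241568, -0.10516593]]))
pocket (np.float64(14.111576382108357), array([473.30342562, 346.82952808]), array([[ 0.57223392,  0.37705106],
       [-0.36321212,  0.09013064],
       [-0.2090218 , -0.4671817 ]]))
dowel tops [[506.5 369.1]
 [442.8 315.6]]
dowels (np.float64(14.730978236030406), array([473.63245662, 346.22356321]), array([[-0.34767503, -0.29253271],
       [ 0.34767503,  0.29253271]]))
all 14.413319966049011 [473.81094366 346.35312432] [[-1.  -0.5]
 [-1.1  0.6]
 [ 2.4  0.1]
 [-0.7 -0.2]
 [ 0.3 -0. ]]
[[428.2 347. ]
 [454.4 353.7]
 [480.5 360.5]
 [484.2 345.9]
 [488.  331.4]]
tip [[467.13 339.75  61.2 ]]
spout corners [[410.96488652 351.60207026]
 [414.9041398  333.77983172]] [412.93451316 342.69095099]
```

Call:
carry_out --rows '[{"tx": -0.03, "ty": 0, "tz": -0.26, "wx": 0, "wy": 0, "wz": 0}, {"tx": -0.05, "ty": 0.1, "tz": -0.26, "wx": 0, "wy": 0, "wz": 0}, {"tx": -0.05, "ty": 0.2, "tz": -0.26, "wx": 0, "wy": 0, "wz": 0}, {"tx": 0, "ty": 0.24, "tz": 0, "wx": 0, "wy": 0, "wz": 0}, {"tx": 0, "ty": 0, "tz": 0, "wx": 0, "wy": 0, "wz": 0}, {"tx": 0, "ty": 0, "tz": 0, "wx": 0, "wy": 0, "wz": 0}, {"tx": 0, "ty": 0, "tz": 0, "wx": 0, "wy": 0, "wz": 0}, {"tx": 0, "ty": 0, "tz": 0, "wx": 0, "wy": 0, "wz": 0}, {"tx": 0, "ty": 0, "tz": 0, "wx": 0, "wy": 0, "wz": 0}]'

```text
time_s: 6.8
position: [427.0, 346.1, 84.5]
orientation: [[-0.0, 0.0, 1.0], [-1.0, 0.0, -0.0], [-0.0, -1.0, 0.0]]
force: [0.6, 0.1, -0.0]
grip_width: 0.121
```

Run:
```python
from h import *
s=robot.get_state(); print(s["time_s"],np.round(s["position"],2),np.round(s["orientation"],4).tolist(),s["grip_width"])
c=cam("wrist","w5"); np.savez("w5.npz",**c)
d=cam("side","d5"); np.savez("d5.npz",**d)
s=cam("scene","s5"); np.savez("s5.npz",**s)
crop(d,220,280,350,380,6,"d5c");crop(s,200,310,320,410,6,"s5c")
c["img"]=np.clip(c["img"].astype(float)*1.6,0,255).astype(np.uint8)
crop(c,280,180,430,290,5,"w5c")
```

```text
6.8 [427.02 346.08  84.52] [[-0.0002, 0.0004, 1.0], [-1.0, 0.0003, -0.0002], [-0.0003, -1.0, 0.0004]] 0.1211121012220454
```

View pics/w5c.png

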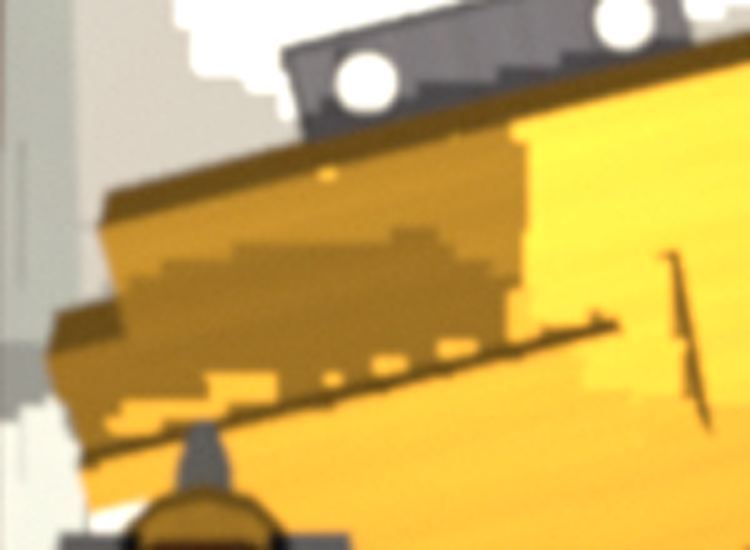

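View pics/d5c.png

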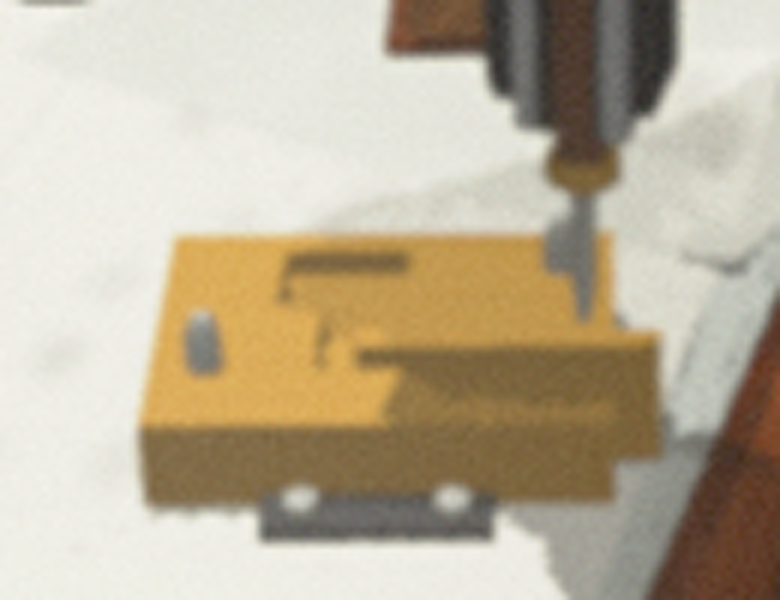

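View pics/s5c.png

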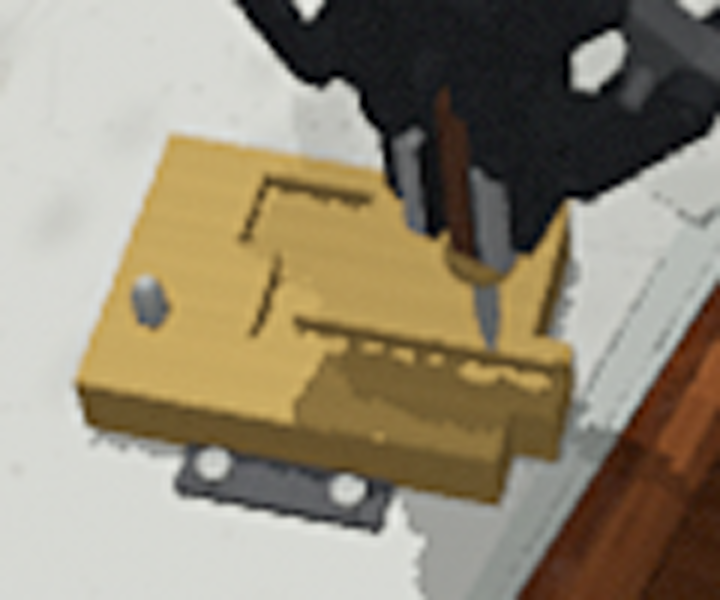

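The point sits over the channel's centre line: lowered along z, it lands on the middle of the channel. Next I descend slowly.

Call:
carry_out --rows '[{"tx": 0, "ty": 0.08, "tz": 0, "wx": 0, "wy": 0, "wz": 0}, {"tx": 0, "ty": 0.07, "tz": 0, "wx": 0, "wy": 0, "wz": 0}, {"tx": 0, "ty": 0.07, "tz": 0, "wx": 0, "wy": 0, "wz": 0}, {"tx": 0, "ty": 0.06, "tz": 0, "wx": 0, "wy": 0, "wz": 0}, {"tx": 0, "ty": 0, "tz": 0, "wx": 0, "wy": 0, "wz": 0}, {"tx": 0, "ty": 0, "tz": 0, "wx": 0, "wy": 0, "wz": 0}, {"tx": 0, "ty": 0, "tz": 0, "wx": 0, "wy": 0, "wz": 0}]'

```text
time_s: 7.82
position: [426.9, 346.1, 70.5]
orientation: [[0.0, 0.0, 1.0], [-1.0, 0.0, 0.0], [-0.0, -1.0, 0.0]]
force: [-0.2, -0.4, 0.1]
grip_width: 0.125
```

Run:
```python
from h import *
s=robot.get_state(); print(s["time_s"],np.round(s["position"],2),np.round(s["force"],2))
c=cam("wrist","w6")
c["img"]=np.clip(c["img"].astype(float)*1.6,0,255).astype(np.uint8)
crop(c,280,180,430,290,5,"w6c")
d=cam("side"); crop(d,220,280,350,380,6,"d6c")
```

```text
7.825 [426.87 346.1   70.46] [-0.18 -0.43  0.1 ]
```

View pics/w6c.png

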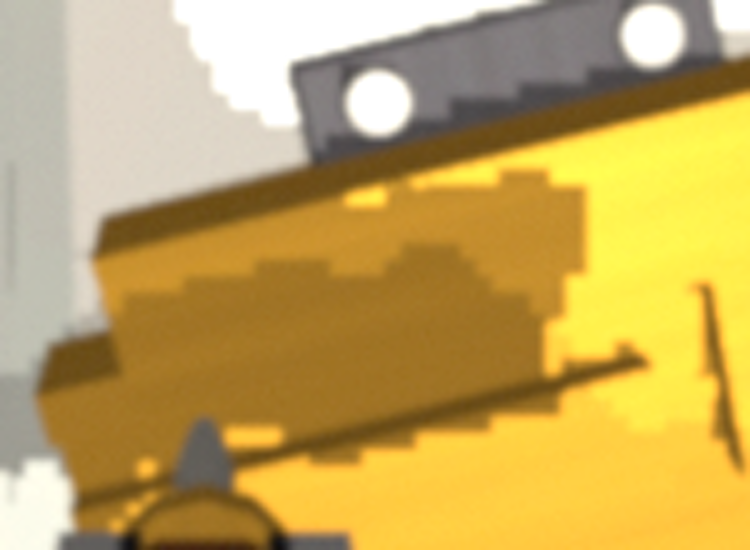

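View pics/d6c.png

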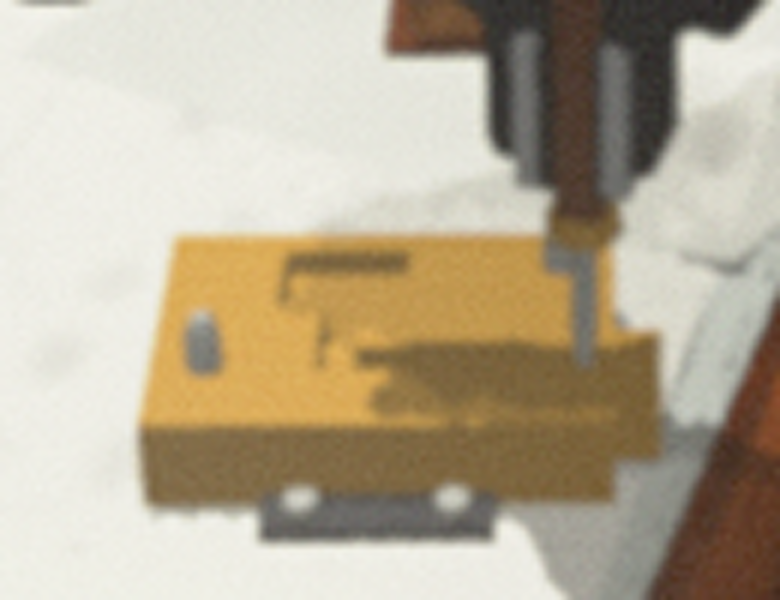

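Call:
carry_out --rows '[{"tx": -0.02, "ty": 0, "tz": 0.075, "wx": 0, "wy": 0, "wz": 0}, {"tx": -0.02, "ty": 0, "tz": 0.075, "wx": 0, "wy": 0, "wz": 0}, {"tx": -0.02, "ty": 0, "tz": 0.075, "wx": 0, "wy": 0, "wz": 0}, {"tx": -0.019, "ty": 0, "tz": 0.075, "wx": 0, "wy": 0, "wz": 0}, {"tx": -0.019, "ty": 0, "tz": 0.075, "wx": 0, "wy": 0, "wz": 0}, {"tx": -0.02, "ty": 0, "tz": 0.075, "wx": 0, "wy": 0, "wz": 0}, {"tx": -0.019, "ty": 0, "tz": 0.075, "wx": 0, "wy": 0, "wz": 0}, {"tx": 0, "ty": 0, "tz": 0, "wx": 0, "wy": 0, "wz": 0}]'

```text
time_s: 8.93
position: [453.4, 353.0, 70.3]
orientation: [[-0.0, 0.0, 1.0], [-1.0, 0.0, -0.0], [-0.0, -1.0, 0.0]]
force: [-0.1, 0.7, -0.4]
grip_width: 0.122
```

Run:
```python
from h import *
s=robot.get_state(); print(s["time_s"],np.round(s["position"],2),np.round(s["force"],2))
c=cam("wrist","w7")
c["img"]=np.clip(c["img"].astype(float)*1.6,0,255).astype(np.uint8)
crop(c,240,180,390,290,5,"w7c")
d=cam("side"); crop(d,220,280,350,380,6,"d7c")
```

```text
8.925 [453.36 352.99  70.32] [-0.09  0.67 -0.37]
```

View pics/w7c.png

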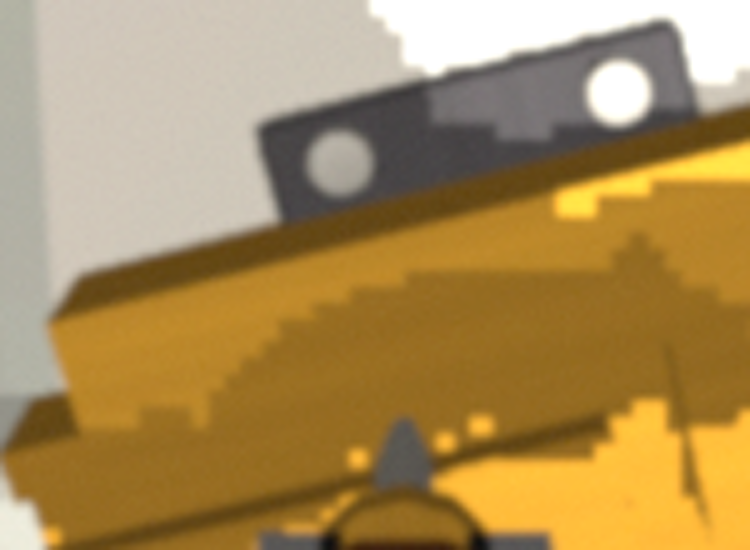

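View pics/d7c.png

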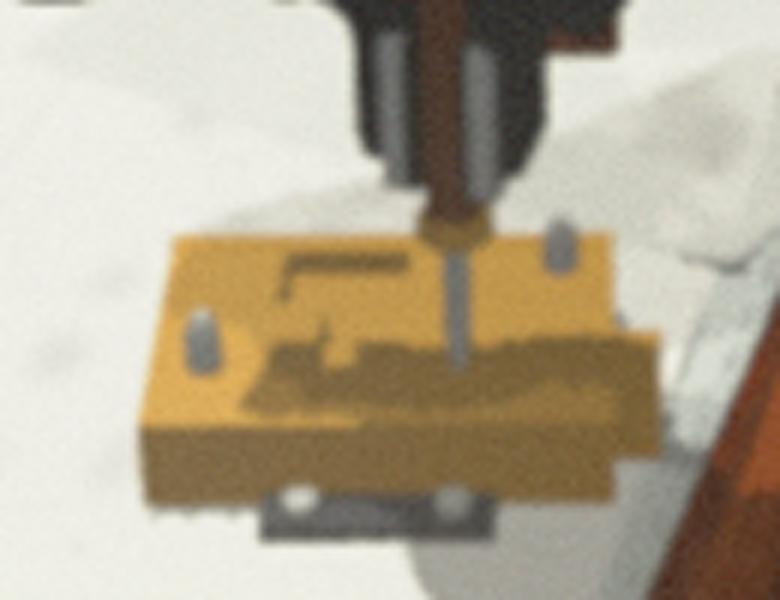

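Call:
carry_out --rows '[{"tx": -0.02, "ty": 0, "tz": 0.075, "wx": 0, "wy": 0, "wz": 0}, {"tx": -0.02, "ty": 0, "tz": 0.075, "wx": 0, "wy": 0, "wz": 0}, {"tx": -0.02, "ty": 0, "tz": 0.075, "wx": 0, "wy": 0, "wz": 0}, {"tx": -0.019, "ty": 0, "tz": 0.075, "wx": 0, "wy": 0, "wz": 0}, {"tx": -0.019, "ty": 0, "tz": 0.075, "wx": 0, "wy": 0, "wz": 0}, {"tx": -0.02, "ty": 0, "tz": 0.075, "wx": 0, "wy": 0, "wz": 0}, {"tx": -0.019, "ty": 0, "tz": 0.075, "wx": 0, "wy": 0, "wz": 0}, {"tx": 0, "ty": 0, "tz": 0, "wx": 0, "wy": 0, "wz": 0}, {"tx": 0, "ty": 0, "tz": 0, "wx": 0, "wy": 0, "wz": 0}]'

```text
time_s: 10.15
position: [479.1, 359.6, 70.2]
orientation: [[-0.0, -0.0, 1.0], [-1.0, -0.0, -0.0], [0.0, -1.0, -0.0]]
force: [0.6, 0.5, -0.9]
grip_width: 0.115
```

Run:
```python
from h import *
s=robot.get_state(); print(s["time_s"],np.round(s["position"],2),np.round(s["force"],2))
c=cam("wrist","w8")
c["img"]=np.clip(c["img"].astype(float)*1.6,0,255).astype(np.uint8)
crop(c,240,180,390,290,5,"w8c")
```

```text
10.15 [479.09 359.62  70.23] [ 0.57  0.45 -0.93]
```

View pics/w8c.png

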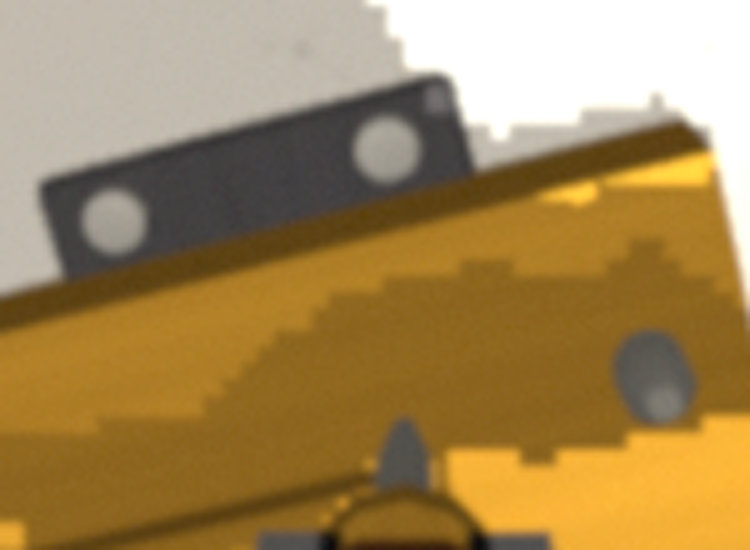

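The point is centred in the short leg: inner corner at about 370, far wall at about 440, point at 405. Tracing on to the pocket.

Call:
carry_out --rows '[{"tx": 0.072, "ty": 0, "tz": 0.02, "wx": 0, "wy": 0, "wz": 0}, {"tx": 0.072, "ty": 0, "tz": 0.018, "wx": 0, "wy": 0, "wz": 0}, {"tx": 0.072, "ty": 0, "tz": 0.02, "wx": 0, "wy": 0, "wz": 0}, {"tx": 0.074, "ty": 0, "tz": 0.018, "wx": 0, "wy": 0, "wz": 0}, {"tx": 0.074, "ty": 0, "tz": 0.02, "wx": 0, "wy": 0, "wz": 0}, {"tx": 0.072, "ty": 0, "tz": 0.018, "wx": 0, "wy": 0, "wz": 0}, {"tx": 0.072, "ty": 0, "tz": 0.02, "wx": 0, "wy": 0, "wz": 0}, {"tx": 0.072, "ty": 0, "tz": 0.018, "wx": 0, "wy": 0, "wz": 0}, {"tx": 0, "ty": 0, "tz": 0, "wx": 0, "wy": 0, "wz": 0}, {"tx": 0, "ty": 0, "tz": 0, "wx": 0, "wy": 0, "wz": 0}, {"tx": 0, "ty": 0, "tz": 0, "wx": 0, "wy": 0, "wz": 0}]'

```text
time_s: 11.58
position: [486.8, 330.9, 70.3]
orientation: [[0.0, 0.0, 1.0], [-1.0, 0.0, 0.0], [-0.0, -1.0, 0.0]]
force: [-0.3, 0.2, -0.6]
grip_width: 0.12
```

Run:
```python
from h import *
s=robot.get_state(); print(s["time_s"],np.round(s["position"],2),np.round(s["force"],2))
c=cam("wrist","w9")
c["img"]=np.clip(c["img"].astype(float)*1.6,0,255).astype(np.uint8)
crop(c,240,180,390,290,5,"w9c")
d=cam("scene"); crop(d,200,310,320,410,6,"s9c")
```

```text
11.575 [486.84 330.86  70.33] [-0.3   0.19 -0.63]
```

View pics/w9c.png

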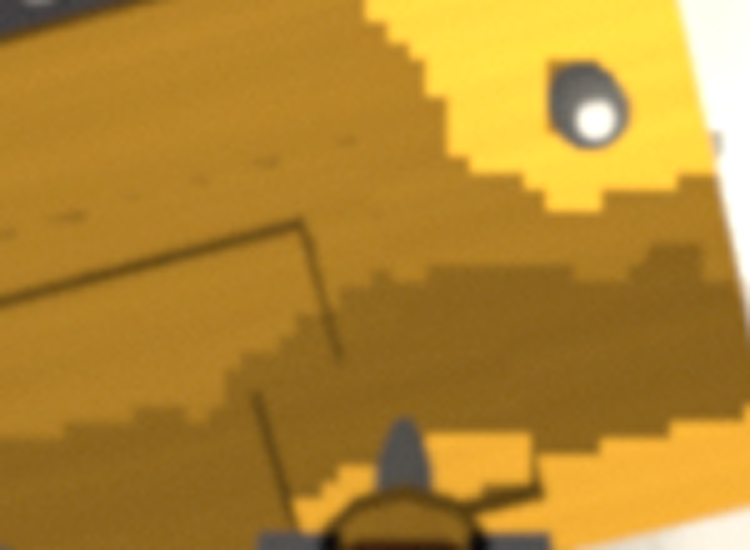

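View pics/s9c.png

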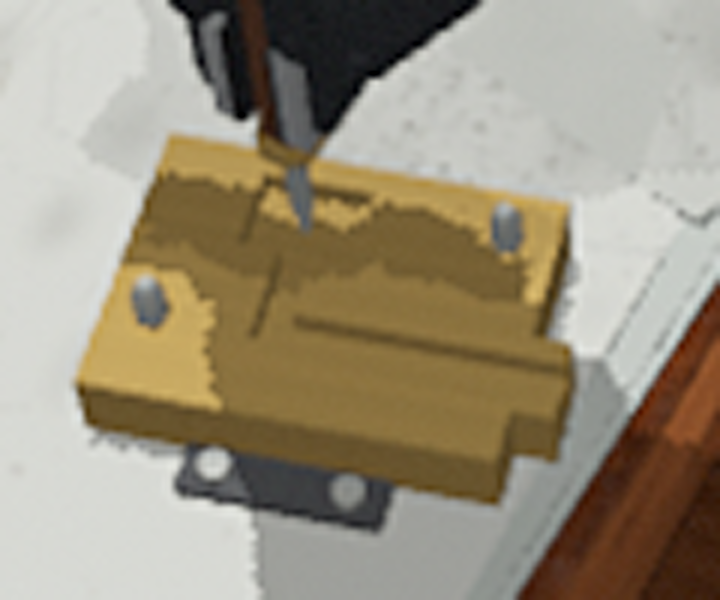

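The point is at the middle of the pocket. I lift out slowly and go back over the stand.

Call:
carry_out --rows '[{"tx": 0, "ty": -0.06, "tz": 0, "wx": 0, "wy": 0, "wz": 0}, {"tx": 0, "ty": -0.08, "tz": 0, "wx": 0, "wy": 0, "wz": 0}, {"tx": 0, "ty": -0.2, "tz": 0, "wx": 0, "wy": 0, "wz": 0}, {"tx": 0, "ty": -0.24, "tz": 0, "wx": 0, "wy": 0, "wz": 0}, {"tx": 0, "ty": -0.24, "tz": 0, "wx": 0, "wy": 0, "wz": 0}, {"tx": 0.54, "ty": 0, "tz": 0.04, "wx": 0, "wy": 0, "wz": 0}, {"tx": 0.54, "ty": 0, "tz": 0.04, "wx": 0, "wy": 0, "wz": 0}, {"tx": 0.54, "ty": 0, "tz": 0.04, "wx": 0, "wy": 0, "wz": 0}, {"tx": 0.54, "ty": 0, "tz": 0.04, "wx": 0, "wy": 0, "wz": 0}, {"tx": 0.54, "ty": 0, "tz": 0.04, "wx": 0, "wy": 0, "wz": 0}, {"tx": 0.54, "ty": 0, "tz": 0.04, "wx": 0, "wy": 0, "wz": 0}, {"tx": 0, "ty": 0, "tz": 0, "wx": 0, "wy": 0, "wz": 0}, {"tx": 0, "ty": 0, "tz": 0, "wx": 0, "wy": 0, "wz": 0}, {"tx": 0, "ty": 0.3, "tz": 0, "wx": 0, "wy": 0, "wz": 0}, {"tx": 0, "ty": 0, "tz": 0, "wx": 0, "wy": 0, "wz": 0}, {"tx": 0, "ty": 0, "tz": 0, "wx": 0, "wy": 0, "wz": 0}, {"tx": 0, "ty": 0, "tz": 0, "wx": 0, "wy": 0, "wz": 0}]'

```text
time_s: 13.8
position: [498.9, 169.0, 96.4]
orientation: [[0.0, 0.0, 1.0], [-1.0, 0.0, 0.0], [-0.0, -1.0, 0.0]]
force: [0.5, 1.0, -0.3]
grip_width: 0.122
```

Run:
```python
from h import *
s=robot.get_state(); print(s["time_s"],np.round(s["position"],2),np.round(s["force"],2))
c=cam("wrist","w10");np.savez("w10.npz",**c)
c["img"]=np.clip(c["img"].astype(float)*1.6,0,255).astype(np.uint8)
crop(c,240,200,390,310,5,"w10c")
d=cam("side"); crop(d,250,200,370,300,6,"d10c")
```

```text
13.8 [498.93 168.95  96.36] [ 0.53  0.98 -0.31]
```

View pics/w10c.png

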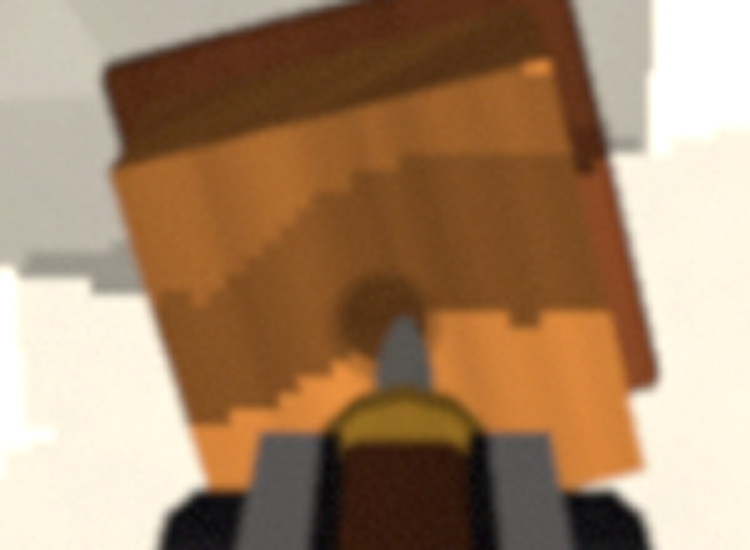

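View pics/d10c.png

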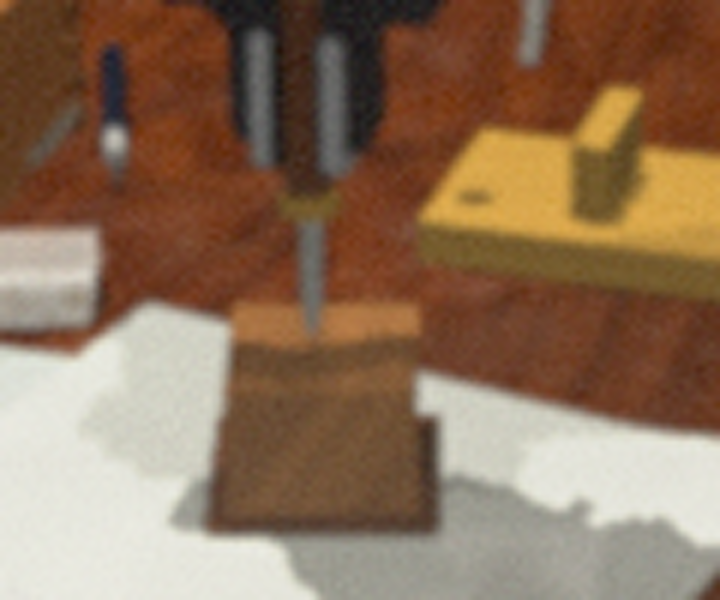

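Run:
```python
from h import *
c=load("wrist","w10.npz")
tip=onplane(c,[(320.9,266)],46.3)
img=c["img"]
crop(c,295,240,345,280,14,"w10z")
for uv in [(316,262),(315.5,262),(316.5,263)]: print(uv,onplane(c,[uv],42)-tip)
```

```text
(316, 262) [[-2.7303361  0.8381573 -4.3      ]]
(315.5, 262) [[-3.00960426  0.83790328 -4.3       ]]
(316.5, 263) [[-2.45267683  0.24687521 -4.3       ]]
```

View pics/w10z.png

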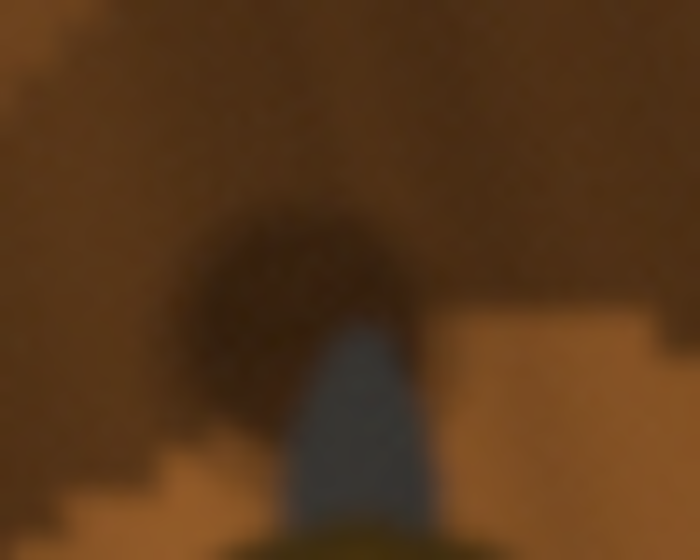

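Call:
carry_out --rows '[{"tx": -0.008, "ty": 0, "tz": -0.045, "wx": 0, "wy": 0, "wz": 0}, {"tx": 0, "ty": 0, "tz": 0, "wx": 0, "wy": 0, "wz": 0}, {"tx": 0, "ty": 0, "tz": 0, "wx": 0, "wy": 0, "wz": 0}, {"tx": 0, "ty": 0.15, "tz": 0, "wx": 0, "wy": 0, "wz": 0}, {"tx": 0, "ty": 0.15, "tz": 0, "wx": 0, "wy": 0, "wz": 0}, {"tx": 0, "ty": 0.15, "tz": 0, "wx": 0, "wy": 0, "wz": 0}, {"tx": 0, "ty": 0.15, "tz": 0, "wx": 0, "wy": 0, "wz": 0}, {"tx": 0, "ty": 0.12, "tz": 0, "wx": 0, "wy": 0, "wz": 0}, {"tx": 0, "ty": 0.05, "tz": 0, "wx": 0, "wy": 0, "wz": 0}, {"tx": 0, "ty": 0, "tz": 0, "wx": 0, "wy": 0, "wz": 0}, {"tx": 0, "ty": 0, "tz": 0, "wx": 0, "wy": 0, "wz": 0}, {"tx": 0, "ty": 0, "tz": 0, "wx": 0, "wy": 0, "wz": 0}]'

```text
time_s: 15.4
position: [496.9, 169.2, 58.1]
orientation: [[-0.0, 0.001, 1.0], [-1.0, 0.0, -0.0], [-0.0, -1.0, 0.001]]
force: [0.5, 0.1, -0.9]
grip_width: 0.118
```

Run:
```python
from h import *
s=robot.get_state(); print(s["time_s"],np.round(s["position"],2),np.round(s["force"],2))
d=cam("side"); crop(d,250,200,370,300,6,"d11c")
d=cam("scene"); crop(d,250,220,350,300,6,"s11c")
```

```text
15.4 [496.86 169.17  58.11] [ 0.5   0.1  -0.91]
```

View pics/d11c.png

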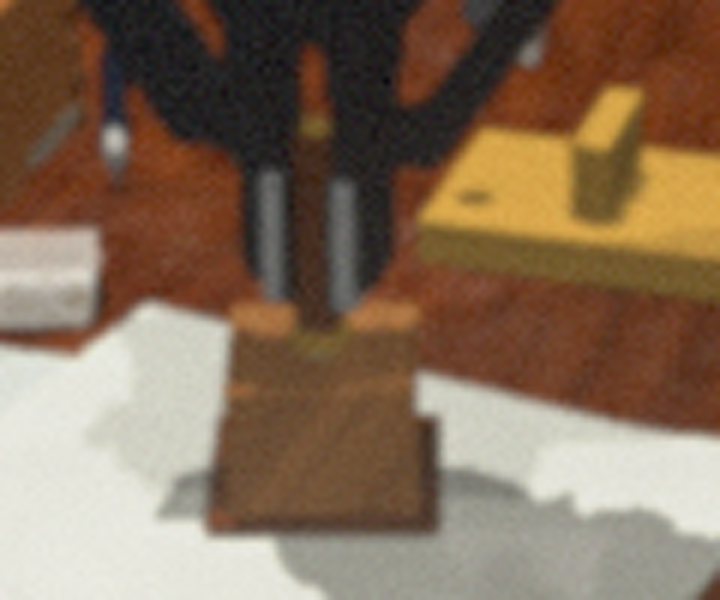

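Call:
carry_out --rows '[{"tx": 0, "ty": 0.026, "tz": 0, "wx": 0, "wy": 0, "wz": 0}, {"tx": 0, "ty": 0, "tz": 0, "wx": 0, "wy": 0, "wz": 0}, {"tx": 0, "ty": 0, "tz": 0, "wx": 0, "wy": 0, "wz": 0}]'

```text
time_s: 15.88
position: [496.5, 169.1, 56.5]
orientation: [[-0.0, -0.0, 1.0], [-1.0, -0.0, -0.0], [0.0, -1.0, -0.0]]
force: [-0.0, -0.3, 0.1]
grip_width: 0.125
```

Call:
carry_out --rows '[{"tx": 0, "ty": 0, "tz": 0, "wx": 0, "wy": 0, "wz": 0}, {"tx": 0, "ty": 0, "tz": 0, "wx": 0, "wy": 0, "wz": 0}, {"tx": 0, "ty": 0, "tz": 0, "wx": 0, "wy": 0, "wz": 0}, {"tx": 0, "ty": 0, "tz": 0, "wx": 0, "wy": 0, "wz": 0}, {"tx": 0, "ty": 0, "tz": 0, "wx": 0, "wy": 0, "wz": 0}, {"tx": 0, "ty": 0, "tz": 0, "wx": 0, "wy": 0, "wz": 0}]' --fingers 0

```text
time_s: 16.62
position: [496.6, 169.1, 56.5]
orientation: [[0.0, 0.0, 1.0], [-1.0, -0.0, 0.0], [0.0, -1.0, 0.0]]
force: [0.2, -0.4, -0.0]
grip_width: 1.0
```

Run:
```python
from h import *
s=robot.get_state(); print(s["time_s"],np.round(s["position"],2),np.round(s["force"],2),s["grip_width"])
d=cam("side"); crop(d,250,200,370,300,6,"d12c")
cam("wrist","w12")
```

```text
16.625 [496.61 169.09  56.51] [ 0.2  -0.35 -0.01] 1.0002976612569194
```

View pics/d12c.png

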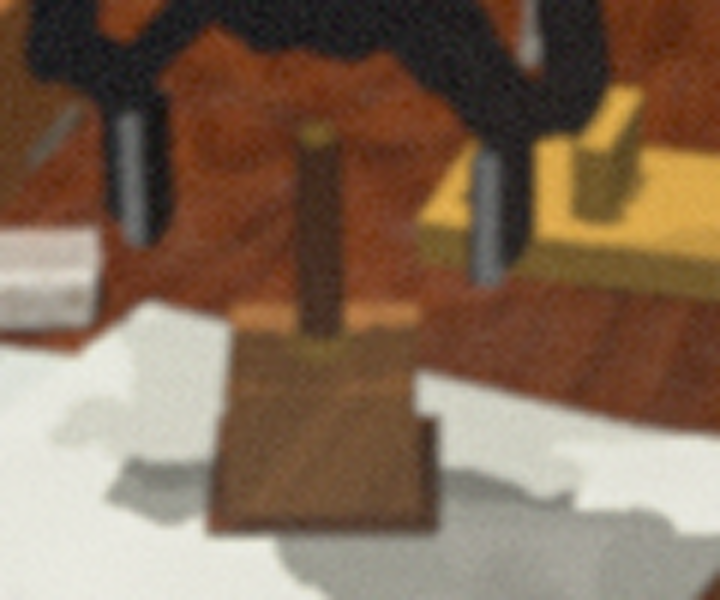

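View pics/w12.png

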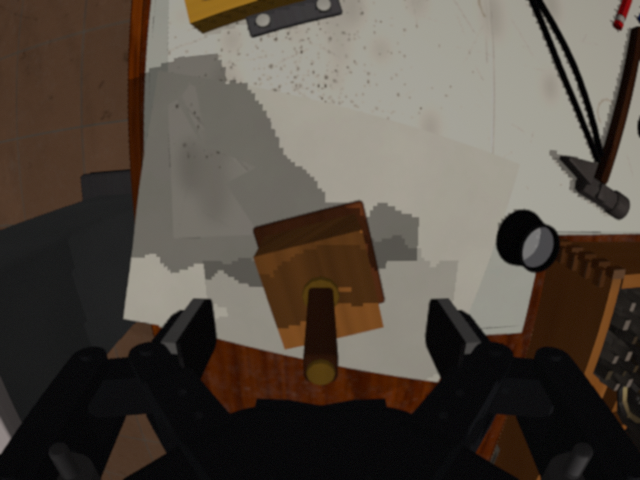

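Call:
carry_out --rows '[{"tx": 0, "ty": -0.4, "tz": 0, "wx": 0, "wy": 0, "wz": 0}, {"tx": 0, "ty": -0.55, "tz": 0, "wx": 0, "wy": 0, "wz": 0}, {"tx": 0, "ty": -0.52, "tz": 0, "wx": 0, "wy": 0, "wz": 0}, {"tx": 0, "ty": 0, "tz": 0, "wx": 0, "wy": 0, "wz": 0}, {"tx": 0.5, "ty": 0, "tz": -0.12, "wx": 0, "wy": 0, "wz": 0}, {"tx": 0.6, "ty": 0, "tz": -0.14, "wx": 0, "wy": 0, "wz": 0}, {"tx": 0.6, "ty": 0, "tz": -0.14, "wx": 0, "wy": 0, "wz": 0}, {"tx": 0.6, "ty": 0.1, "tz": -0.14, "wx": 0, "wy": 0, "wz": 0}, {"tx": 0.6, "ty": 0.15, "tz": -0.14, "wx": 0, "wy": 0, "wz": 0}, {"tx": 0.5, "ty": 0.15, "tz": -0.13, "wx": 0, "wy": 0, "wz": 0}, {"tx": 0, "ty": 0, "tz": 0, "wx": 0, "wy": 0, "wz": 0}, {"tx": 0, "ty": 0, "tz": 0, "wx": 0, "wy": 0, "wz": 0}, {"tx": 0, "ty": 0, "tz": 0, "wx": 0, "wy": 0, "wz": 0}, {"tx": 0, "ty": 0, "tz": 0, "wx": 0, "wy": 0, "wz": 0}]'

```text
time_s: 18.48
position: [456.5, -0.3, 110.1]
orientation: [[0.001, 0.001, 1.0], [-1.0, 0.0, 0.001], [-0.0, -1.0, 0.001]]
force: [-0.5, -0.1, -0.1]
grip_width: 0.999
```

Run:
```python
from h import *
s=robot.get_state(); print(s["time_s"],np.round(s["position"],2),np.round(s["force"],2))
c=cam("wrist","w13");np.savez("w13.npz",**c)
c["img"]=np.clip(c["img"].astype(float)*1.3,0,255).astype(np.uint8)
crop(c,220,170,420,320,4,"w13c")
```

```text
18.475 [ 4.5651e+02 -2.5000e-01  1.1014e+02] [-0.48 -0.1  -0.11]
```

View pics/w13.png

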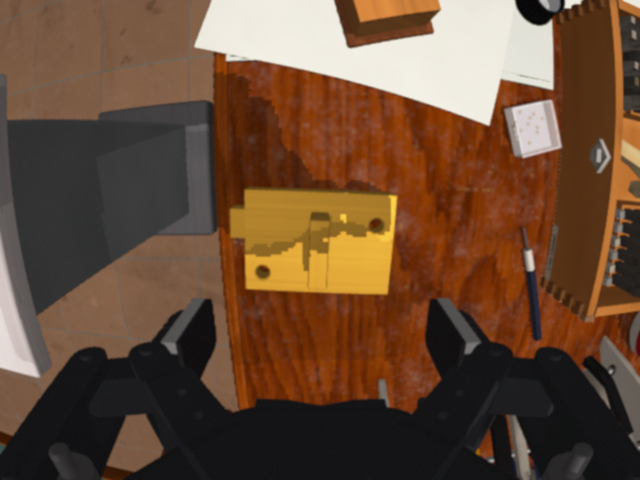

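View pics/w13c.png

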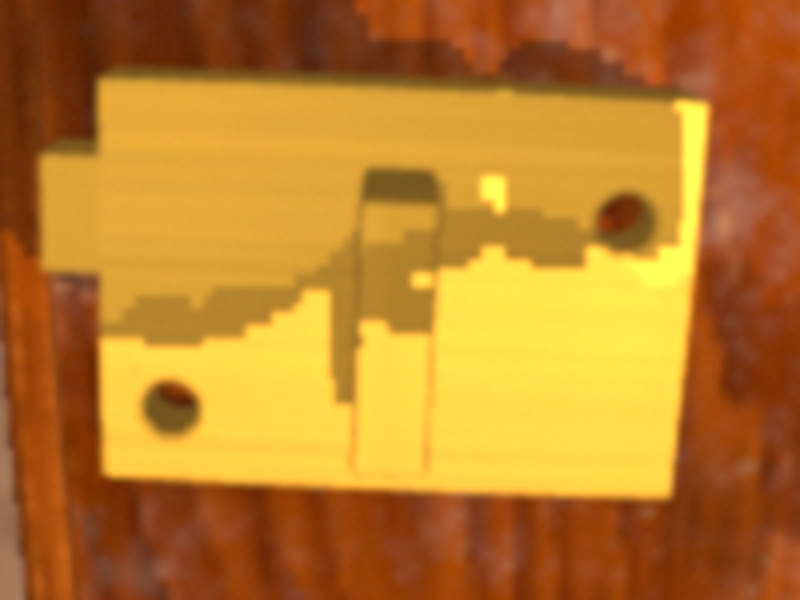

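Run:
```python
from m1 import *
c=load("wrist","w13.npz")
off=np.array([220,170])
F=lambda uv,z:onplane(c,np.array(uv)/4+off,z)[:,:2]
for zt in (14,16):
    uv=[(98,78),(708,103),(672,498),(103,477)];obj=[(-50,35),(50,35),(50,-35),(-50,-35)]
    a=fitrect(np.array(obj,float),F(uv,zt));print("plate",a[0].round(2),a[1].round(1),a[2].round(1).tolist())
    P=F([(626,221),(172,407)],zt);a=fitrect(np.array([(38,14),(-38,-22.)]),P);print("holes",a[0].round(2),a[1].round(1),a[2].round(1).tolist())
    uv=[(360,203),(438,206),(430,473),(352,470)];ob=[(-6,22),(6,22),(6,-22),(-6,-22.)]
    a=fitrect(np.array(ob),F(uv,zt+26));print("lug",a[0].round(2),a[1].round(1),a[2].round(1).tolist())
```

```text
plate -2.21 [ 4.565e+02 -1.000e-01] [[0.0, 0.2], [-0.1, 0.1], [0.3, -0.1], [-0.2, -0.1]]
holes -2.1 [456.6   0.5] [[-0.3, -0.1], [0.3, 0.1]]
lug -1.67 [4.565e+02 4.000e-01] [[0.3, -0.8], [-0.3, -0.9], [0.1, 0.8], [0.0, 1.0]]
plate -2.21 [456.5   0.5] [[0.4, -0.1], [-0.5, -0.2], [-0.1, 0.2], [0.2, 0.1]]
holes -2.1 [456.6   1.1] [[-0.6, -0.3], [0.6, 0.3]]
lug -1.67 [456.5   1.1] [[0.3, -1.0], [-0.4, -1.1], [0.0, 1.0], [0.1, 1.2]]
```

Call:
carry_out --rows '[{"tx": 0, "ty": 0.3, "tz": -0.014, "wx": 0, "wy": 0.35, "wz": 0}, {"tx": 0, "ty": 0.45, "tz": 0, "wx": 0, "wy": 0, "wz": 0}, {"tx": 0, "ty": 0.45, "tz": 0, "wx": 0, "wy": 0, "wz": 0}, {"tx": 0, "ty": 0.36, "tz": 0, "wx": 0, "wy": 0, "wz": 0}, {"tx": 0, "ty": 0.2, "tz": 0, "wx": 0, "wy": 0, "wz": 0}, {"tx": 0, "ty": 0.1, "tz": 0, "wx": 0, "wy": 0, "wz": 0}, {"tx": 0, "ty": 0, "tz": 0, "wx": 0, "wy": 0, "wz": 0}, {"tx": 0, "ty": 0, "tz": 0, "wx": 0, "wy": 0, "wz": 0}, {"tx": 0, "ty": 0, "tz": 0, "wx": 0, "wy": 0, "wz": 0}, {"tx": 0, "ty": 0, "tz": 0, "wx": 0, "wy": 0, "wz": 0}]'

```text
time_s: 19.77
position: [455.7, -0.9, 17.3]
orientation: [[-0.037, 0.001, 0.999], [-0.999, 0.0, -0.037], [-0.0, -1.0, 0.001]]
force: [1.3, -0.5, 0.4]
grip_width: 0.996
```

Run:
```python
from h import *
s=robot.get_state(); print(s["time_s"],np.round(s["position"],2),np.round(s["force"],2))
d=cam("side"); crop(d,290,190,410,280,6,"d14c")
c=cam("wrist","w14")
```

```text
19.775 [455.67  -0.92  17.32] [ 1.31 -0.51  0.39]
```

View pics/d14c.png

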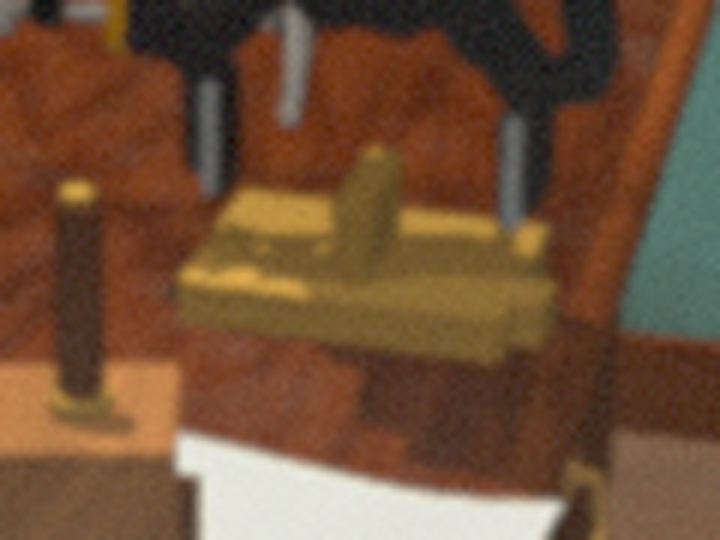

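View pics/w14.png

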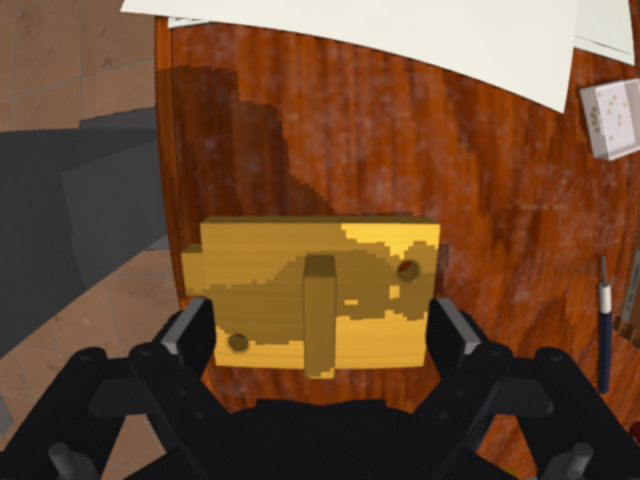

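The lug is upright at column 320, midway between the open fingers and aligned with them. Closing.

Call:
carry_out --rows '[{"tx": 0, "ty": 0, "tz": 0, "wx": 0, "wy": 0, "wz": 0}, {"tx": 0, "ty": 0, "tz": 0, "wx": 0, "wy": 0, "wz": 0}, {"tx": 0, "ty": 0, "tz": 0, "wx": 0, "wy": 0, "wz": 0}, {"tx": 0, "ty": 0, "tz": 0, "wx": 0, "wy": 0, "wz": 0}, {"tx": 0, "ty": 0, "tz": 0, "wx": 0, "wy": 0, "wz": 0}, {"tx": 0, "ty": 0, "tz": 0, "wx": 0, "wy": 0, "wz": 0}, {"tx": 0, "ty": 0, "tz": 0, "wx": 0, "wy": 0, "wz": 0}, {"tx": 0, "ty": 0, "tz": 0, "wx": 0, "wy": 0, "wz": 0}]' --fingers 255 --squeeze 80

```text
time_s: 20.88
position: [455.4, -0.9, 17.2]
orientation: [[-0.037, 0.0, 0.999], [-0.999, 0.0, -0.037], [-0.0, -1.0, 0.0]]
force: [-0.9, 0.3, 6.4]
grip_width: 0.122
```

Run:
```python
from h import *
s=robot.get_state(); print(s["time_s"],np.round(s["position"],2),np.round(s["force"],2))
c=cam("wrist","w15");np.savez("w15.npz",**c)
c["img"]=np.clip(c["img"].astype(float)*1.4,0,255).astype(np.uint8)
crop(c,170,200,470,390,2.6,"w15c")
```

```text
20.875 [455.42  -0.9   17.21] [-0.92  0.35  6.41]
```

View pics/w15c.png

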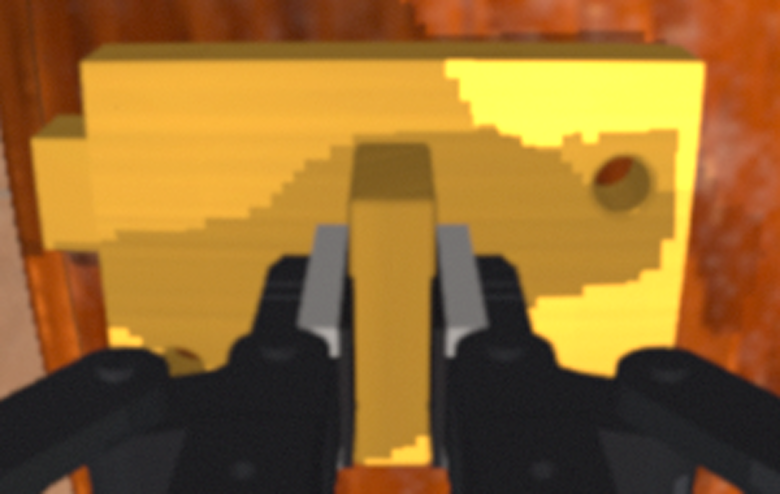

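Run:
```python
from m1 import *
c=load("wrist","w15.npz")
off=np.array([170,200])
s=robot.get_state();R=np.array(s["orientation"]);p=np.array(s["position"])
F=lambda uv,z:(onplane(c,np.array(uv)/2.6+off,z)-p)@R   # tool coords
# plate-> tool: plate x = tool z, plate y = -tool x
Q=lambda uv,z:np.c_[F(uv,z)[:,2],-F(uv,z)[:,0]]
uv=[(82,63),(705,63),(622,184),(33,138),(45,248)]
obj=np.array([(-50,35),(50,35),(38,14),(-60,22),(-60,2.)])
P=Q(uv,14);print(P.round(1));a=fitrect(obj,P);print(a[0],a[1],a[2].round(1).tolist())
# lug top corners
P=Q([(350,196),(434,196)],40);print("lug top",P.round(1), fitrect(np.array([(-6,22),(6,22.)]),P))
crop(c,170,205,240,245,11,"w15z1");crop(c,390,205,460,285,8,"w15z2")
```

```text
[[-48.4  35.9]
 [ 51.1  35.9]
 [ 38.6  15.5]
 [-58.3  23.2]
 [-58.6   3.4]]
-0.027379135992009532 [1.28922744 1.16732996] [[0.3, -0.3], [-0.2, -0.3], [-0.7, 0.4], [0.4, 0.0], [0.2, 0.2]]
lug top [[-4.5 23.7]
 [ 6.6 23.7]] (np.float64(-0.0011478686688362327), array([1.03967493, 1.70584109]), array([[ 4.52623075e-01, -9.06789035e-06],
       [-4.52623075e-01,  9.06789035e-06]]))
```

View pics/w15z2.png

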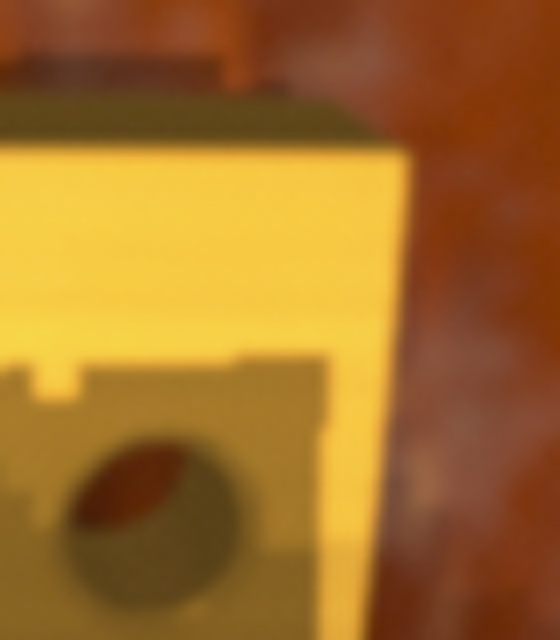

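Call:
carry_out --rows '[{"tx": 0, "ty": -0.16, "tz": 0, "wx": 0, "wy": 0, "wz": 0}, {"tx": 0, "ty": -0.4, "tz": 0, "wx": 0, "wy": 0, "wz": 0}, {"tx": 0, "ty": -0.6, "tz": 0, "wx": 0, "wy": 0, "wz": 0}, {"tx": 0, "ty": -0.6, "tz": 0, "wx": 0, "wy": 0, "wz": 0}, {"tx": 0, "ty": -0.6, "tz": 0, "wx": 0, "wy": 0, "wz": 0}, {"tx": 0, "ty": -0.5, "tz": 0, "wx": 0, "wy": 0, "wz": 0}, {"tx": 0, "ty": 0, "tz": 0, "wx": 0, "wy": 0, "wz": 0}]'

```text
time_s: 21.8
position: [456.9, -0.9, 161.5]
orientation: [[-0.037, 0.004, 0.999], [-0.999, 0.0, -0.037], [-0.0, -1.0, 0.004]]
force: [0.2, 0.1, -2.1]
grip_width: 0.122
```

Run:
```python
from h import *
s=robot.get_state(); print(s["time_s"],np.round(s["position"],2),np.round(s["force"],2),s["grip_width"])
d=cam("side","d16"); c=cam("wrist","w16")
```

```text
21.8 [456.87  -0.88 161.53] [ 0.21  0.09 -2.11] 0.1222994438804818
```

View pics/d16.png

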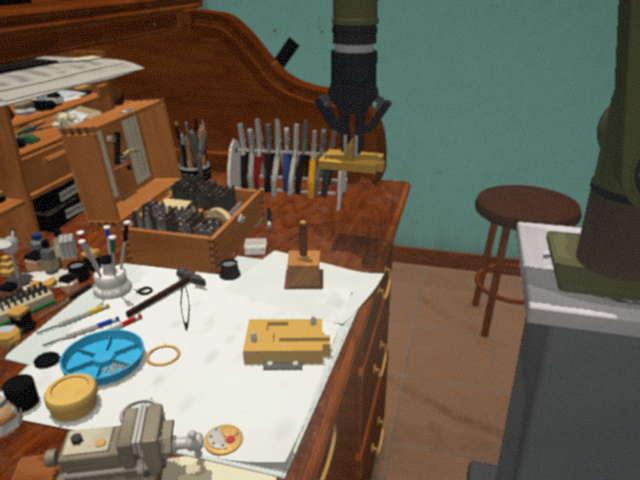

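The cover is lifted and level, with a weight of about 2 N. Carrying it over the stand to the mould.

Call:
carry_out --rows '[{"tx": -0.5, "ty": 0, "tz": 0.01, "wx": 0, "wy": 0, "wz": 0}, {"tx": -0.8, "ty": 0, "tz": 0.01, "wx": 0, "wy": 0, "wz": 0}, {"tx": -0.8, "ty": 0, "tz": 0.01, "wx": 0, "wy": 0, "wz": 0}, {"tx": -0.8, "ty": 0, "tz": 0.01, "wx": 0, "wy": 0, "wz": 0}, {"tx": -0.8, "ty": 0, "tz": 0.01, "wx": 0, "wy": 0, "wz": 0}, {"tx": -0.8, "ty": 0, "tz": 0.01, "wx": 0, "wy": 0, "wz": 0}, {"tx": -0.8, "ty": 0, "tz": 0.01, "wx": 0, "wy": 0, "wz": 0}, {"tx": -0.8, "ty": 0, "tz": 0.01, "wx": 0, "wy": 0, "wz": 0}, {"tx": -0.5, "ty": 0, "tz": 0, "wx": 0, "wy": 0, "wz": 0}, {"tx": -0.33, "ty": 0, "tz": 0, "wx": 0, "wy": 0, "wz": 0}, {"tx": 0, "ty": 0.2, "tz": 0, "wx": 0, "wy": -0.93, "wz": 0}, {"tx": 0, "ty": 0.4, "tz": 0, "wx": 0, "wy": -0.93, "wz": 0}, {"tx": 0, "ty": 0.4, "tz": 0, "wx": 0, "wy": -0.93, "wz": 0}, {"tx": 0, "ty": 0.4, "tz": 0, "wx": 0, "wy": 0, "wz": 0}, {"tx": 0, "ty": 0.3, "tz": 0, "wx": 0, "wy": 0, "wz": 0}, {"tx": 0, "ty": 0, "tz": 0, "wx": 0, "wy": 0, "wz": 0}, {"tx": 0, "ty": 0, "tz": 0, "wx": 0, "wy": 0, "wz": 0}, {"tx": 0, "ty": 0, "tz": 0, "wx": 0, "wy": 0, "wz": 0}, {"tx": 0, "ty": 0, "tz": 0, "wx": 0, "wy": 0, "wz": 0}]'

```text
time_s: 24.28
position: [472.5, 345.5, 75.7]
orientation: [[0.253, 0.001, 0.968], [-0.968, 0.001, 0.253], [-0.001, -1.0, 0.001]]
force: [0.3, 0.5, -2.1]
grip_width: 0.118
```

Run:
```python
from h import *
s=robot.get_state(); print(s["time_s"],np.round(s["position"],2),np.round(s["orientation"],4).tolist(),np.round(s["force"],2),s["grip_width"])
c=cam("wrist","w17");np.savez("w17.npz",**c)
d=cam("side");np.savez("d17.npz",**d);crop(d,200,250,360,390,5,"d17c")
d=cam("scene");np.savez("s17.npz",**d);crop(d,180,270,340,410,5,"s17c")
c["img"]=np.clip(c["img"].astype(float)*1.4,0,255).astype(np.uint8)
crop(c,160,180,460,380,2.6,"w17c")
```

```text
24.275 [472.54 345.54  75.75] [[0.2527, 0.0012, 0.9675], [-0.9675, 0.0008, 0.2527], [-0.0005, -1.0, 0.0013]] [ 0.31  0.5  -2.12] 0.11789320232489633
```

View pics/w17c.png

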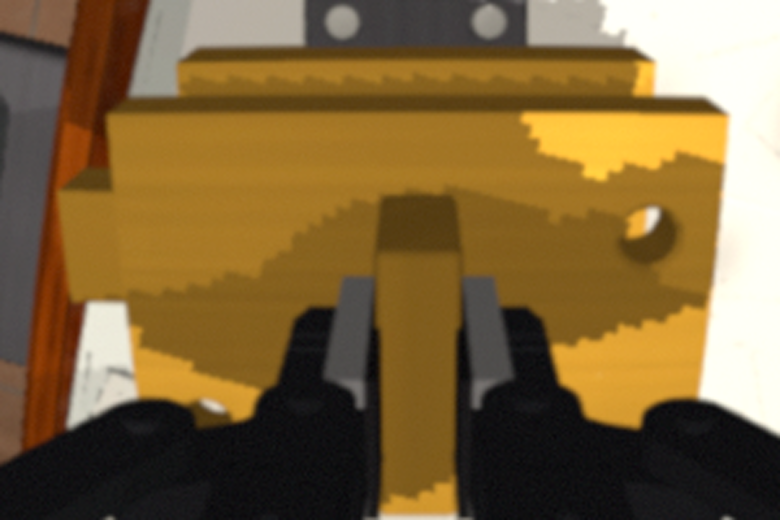

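View pics/d17c.png

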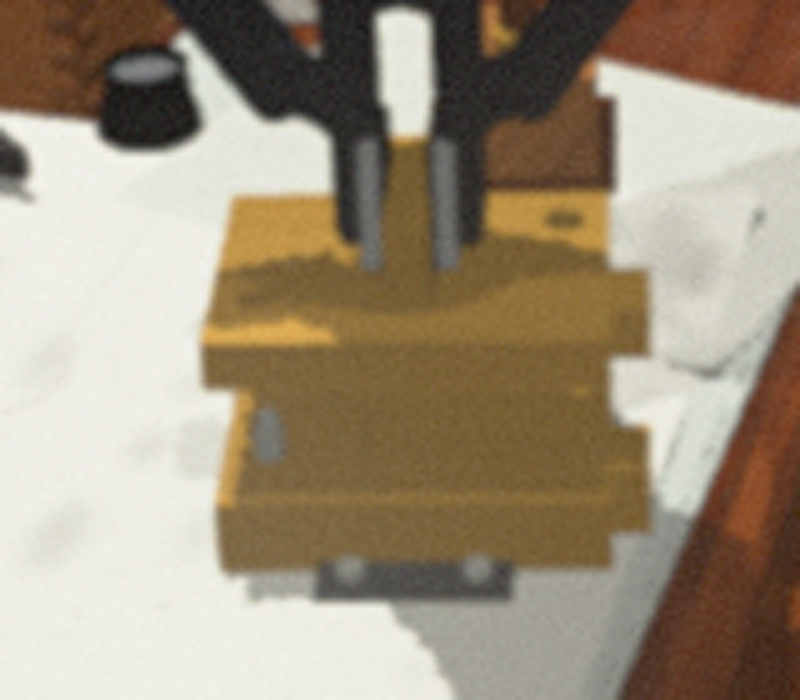

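View pics/s17c.png

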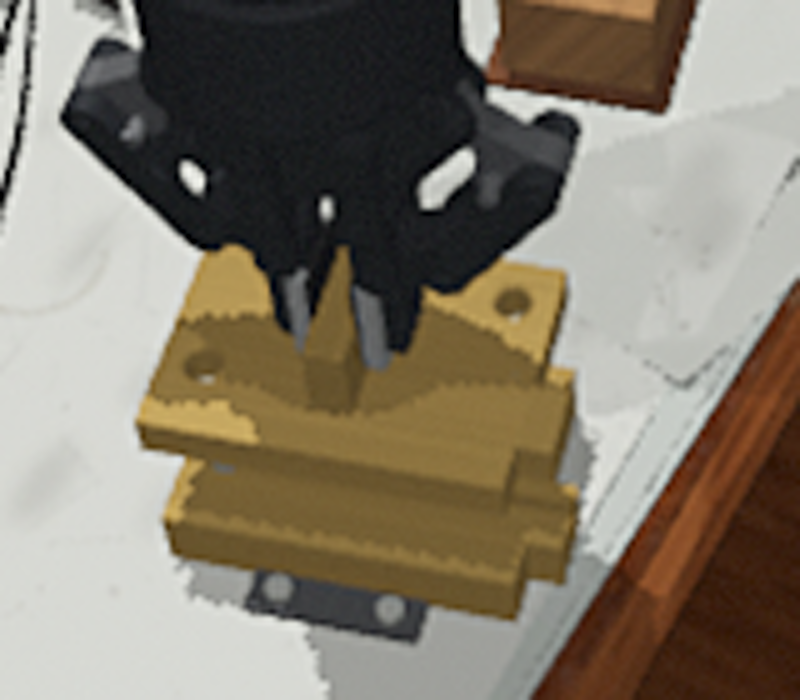

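In the wrist view the mould's +y edge (row 60 in the crop) and the plate's +y edge (row 112) are parallel. Now the relative offset in tool axes.

Run:
```python
from m1 import *
c=load("wrist","w17.npz")
T=c["cam_to_world"]@np.linalg.inv(c["hand_eye"]);R=T[:3,:3];p=T[:3,3]
print(p)
off=np.array([160,180])
# level axes: use yaw-only frame
th=np.arctan2(R[1,2],R[0,2]);X=np.array([np.cos(th),np.sin(th),0]);Y=np.array([-np.sin(th),np.cos(th),0])
def Q(uv,z):
    d=onplane(c,np.array(uv)/2.6+off,z)-p; return np.c_[d@X,d@Y]
zt=p[2]-17.2+14
pl=Q([(107,113),(727,113)],zt);print("plate",pl.round(2),fitrect(np.array([(-50,35),(50,35.)]),pl)[:2])
mo=Q([(180,61),(653,61)],24);print("mould",mo.round(2),fitrect(np.array([(-50,35),(50,35.)]),mo)[:2])
crop(c,215,195,265,230,14,"z1");crop(c,390,195,445,230,14,"z2")
```

```text
[472.54421616 345.538344    75.74644719]
plate [[-48.4   35.9 ]
 [ 50.59  35.89]] (np.float64(-0.009410974975760015), array([1.08917291, 0.89578229]))
mould [[-47.97  35.67]
 [ 50.08  35.66]] (np.float64(-0.00613422926164891), array([1.05528667, 0.66597617]))
```

View pics/z1.png

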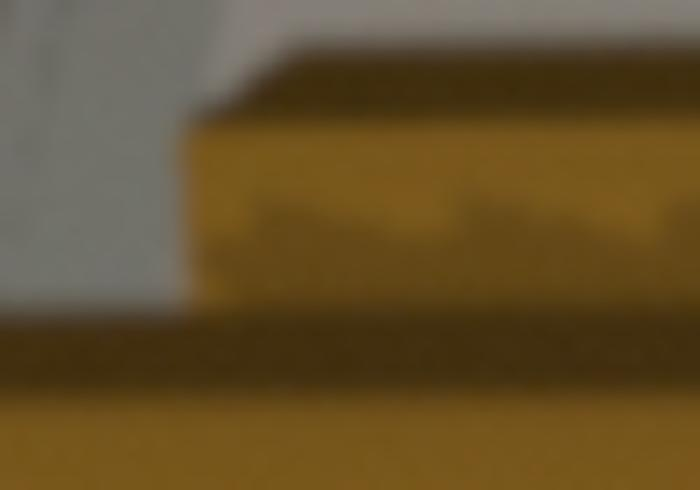

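View pics/z2.png

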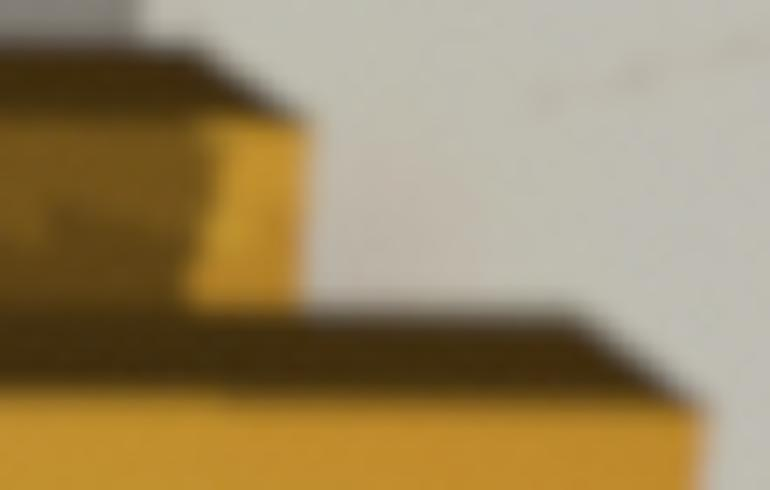

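Call:
carry_out --rows '[{"tx": 0, "ty": 0.2, "tz": 0, "wx": 0, "wy": 0, "wz": 0}, {"tx": 0, "ty": 0.16, "tz": 0, "wx": 0, "wy": 0, "wz": 0}, {"tx": 0, "ty": 0, "tz": 0, "wx": 0, "wy": 0, "wz": 0}, {"tx": 0, "ty": 0, "tz": 0, "wx": 0, "wy": 0, "wz": 0}, {"tx": 0, "ty": 0, "tz": 0, "wx": 0, "wy": 0, "wz": 0}, {"tx": 0, "ty": 0, "tz": 0, "wx": 0, "wy": 0, "wz": 0}]'

```text
time_s: 25.18
position: [472.3, 345.4, 57.3]
orientation: [[0.253, 0.0, 0.968], [-0.968, 0.0, 0.253], [-0.0, -1.0, 0.001]]
force: [0.1, -0.3, -2.7]
grip_width: 0.12
```

Run:
```python
from h import *
s=robot.get_state(); print(s["time_s"],np.round(s["position"],2),np.round(s["orientation"],4).tolist(),np.round(s["force"],2),s["grip_width"])
c=cam("wrist","w18");np.savez("w18.npz",**c)
d=cam("side");np.savez("d18.npz",**d);crop(d,200,270,360,390,5,"d18c")
d=cam("scene");np.savez("s18.npz",**d);crop(d,180,290,340,410,5,"s18c")
c["img"]=np.clip(c["img"].astype(float)*1.4,0,255).astype(np.uint8)
crop(c,160,180,460,380,2.6,"w18c")
crop(c,190,200,250,240,12,"z1");crop(c,395,195,455,290,7,"z2")
```

```text
25.175 [472.28 345.38  57.27] [[0.2528, 0.0005, 0.9675], [-0.9675, 0.0003, 0.2528], [-0.0002, -1.0, 0.0005]] [ 0.1  -0.26 -2.7 ] 0.11950604132891159
```

View pics/w18c.png

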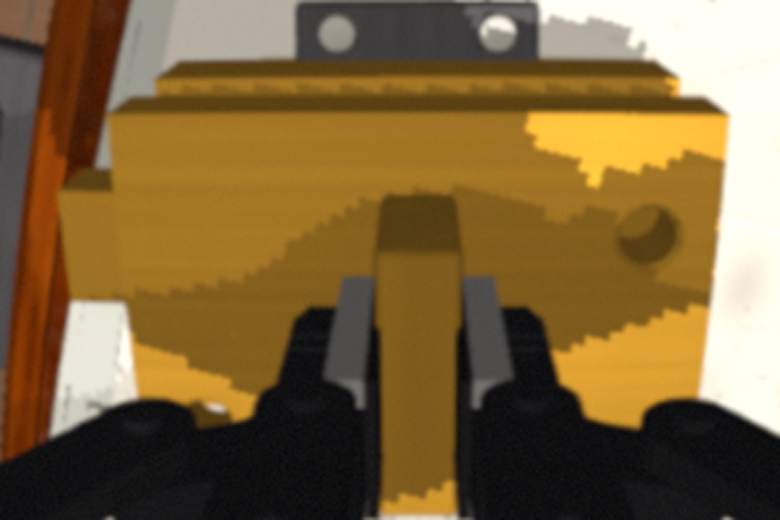

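View pics/d18c.png

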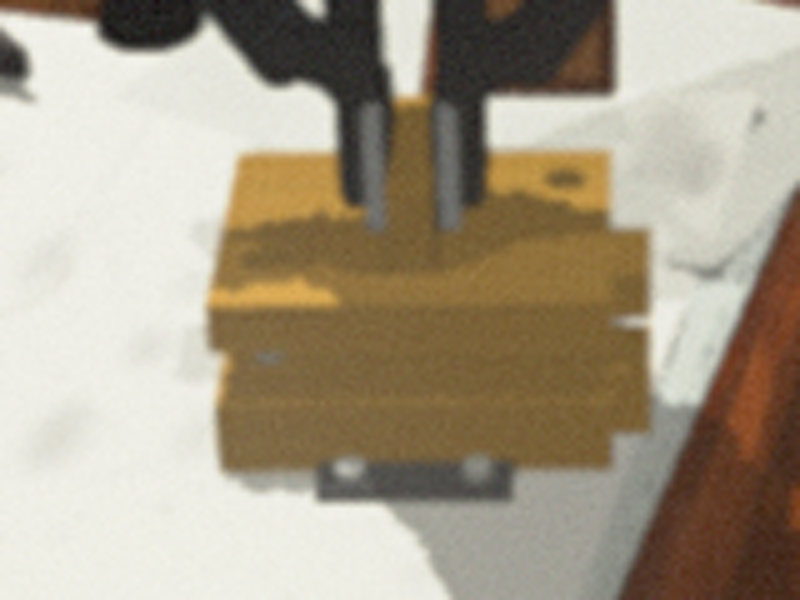

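View pics/z1.png

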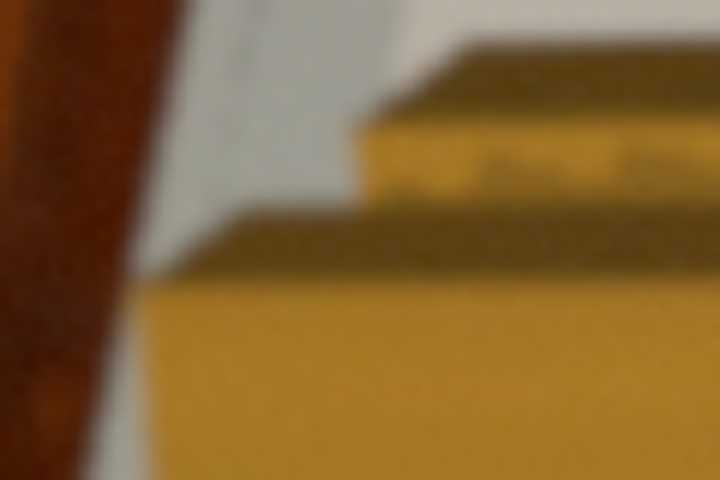

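View pics/z2.png

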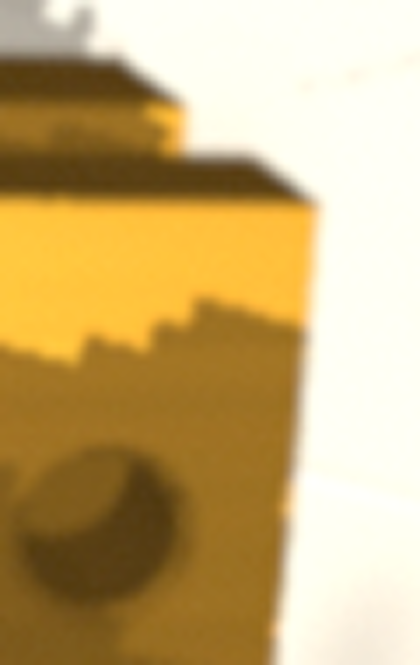

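Run:
```python
from m1 import *
c=load("wrist","w18.npz")
T=c["cam_to_world"]@np.linalg.inv(c["hand_eye"]);R=T[:3,:3];p=T[:3,3]
th=np.arctan2(R[1,2],R[0,2]);X=np.array([np.cos(th),np.sin(th),0]);Y=np.array([-np.sin(th),np.cos(th),0])
def Q(uv,z):
    d=onplane(c,np.array(uv),z)-p; return np.c_[d@X,d@Y]
o=np.array([(-50,35),(50,35.)])
pl=Q([(201.2,223.6),(440.4,224)],p[2]-3.2);print("plate",pl.round(2),fitrect(o,pl)[:2])
mo=Q([(220,210.4),(421.4,209.9)],24);print("mould",mo.round(2),fitrect(o,mo)[:2])
# edge rows by gradient: plate and mould top edges, sampled columns
g=cv2.cvtColor(c["img"],cv2.COLOR_RGB2GRAY).astype(float)
gy=cv2.Sobel(cv2.GaussianBlur(g,(1,5),0),cv2.CV_64F,0,1)
for lo,hi,z,n in [(217,230,p[2]-3.2,"plate"),(205,214,24,"mould")]:
    pts=[]
    for u in range(235,405,4):
        r=np.arange(lo,hi); v=gy[lo:hi,u]; k=v.argmax()
        if 0<k<len(v)-1:
            dd=(v[k-1]-v[k+1])/(2*(v[k-1]-2*v[k]+v[k+1])); pts.append((u,r[k]+dd))
    q=Q(pts,z); f=np.polyfit(q[:,0],q[:,1],1);r=q[:,1]-np.polyval(f,q[:,0]);m=abs(r)<0.5;f=np.polyfit(q[m,0],q[m,1],1)
    print(n,len(q),"slope deg",np.degrees(f[0]).round(2),"y at 0",f[1].round(2),"rms",r.std().round(2))
```

```text
plate [[-48.39  35.84]
 [ 50.93  35.67]] (np.float64(-0.09506742552588736), array([1.21301793, 0.75493141]))
mould [[-48.26  35.48]
 [ 50.77  35.74]] (np.float64(0.15092584839647827), array([1.34914645, 0.60742847]))
plate 43 slope deg 0.05 y at 0 35.97 rms 0.02
mould 43 slope deg 0.14 y at 0 35.89 rms 0.05
```

The offset is about 0.1 mm in x and y, with about 0.1° of yaw. Lowering gently over the dowels.

Call:
carry_out --rows '[{"tx": 0, "ty": 0.06, "tz": 0, "wx": 0, "wy": 0, "wz": 0}, {"tx": 0, "ty": 0.06, "tz": 0, "wx": 0, "wy": 0, "wz": 0}, {"tx": 0, "ty": 0.06, "tz": 0, "wx": 0, "wy": 0, "wz": 0}, {"tx": 0, "ty": 0.06, "tz": 0, "wx": 0, "wy": 0, "wz": 0}, {"tx": 0, "ty": 0, "tz": 0, "wx": 0, "wy": 0, "wz": 0}, {"tx": 0, "ty": 0, "tz": 0, "wx": 0, "wy": 0, "wz": 0}]'

```text
time_s: 26.08
position: [472.1, 345.2, 45.0]
orientation: [[0.253, 0.0, 0.968], [-0.968, 0.0, 0.253], [-0.0, -1.0, 0.0]]
force: [-0.2, 0.7, -1.8]
grip_width: 0.123
```

Run:
```python
from h import *
s=robot.get_state(); print(s["time_s"],np.round(s["position"],2),np.round(s["force"],2),np.round(s["torque"],2),s["grip_width"])
d=cam("side");crop(d,200,270,360,390,5,"d19c")
```

```text
26.075 [472.13 345.24  45.02] [-0.18  0.74 -1.84] [0.   0.02 0.1 ] 0.12281872758347429
```

View pics/d19c.png

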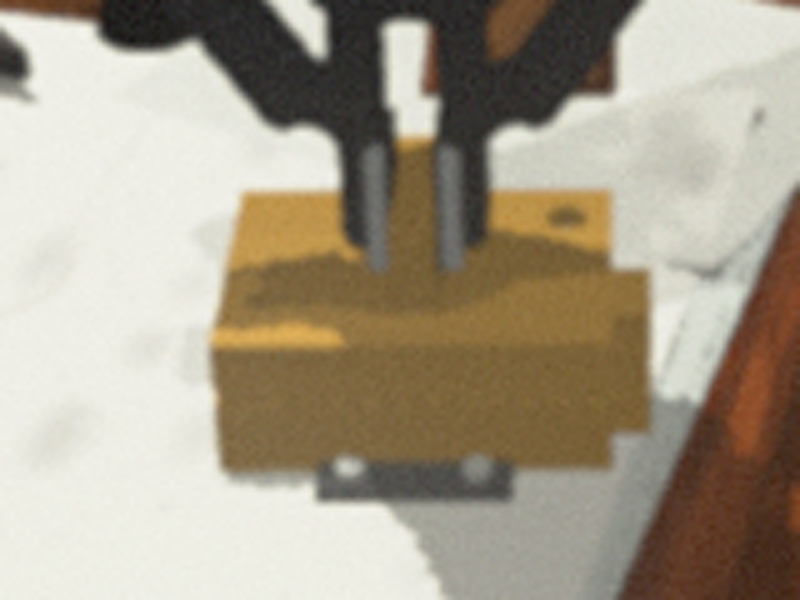

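Call:
carry_out --rows '[{"tx": 0, "ty": 0.03, "tz": 0, "wx": 0, "wy": 0, "wz": 0}, {"tx": 0, "ty": 0.03, "tz": 0, "wx": 0, "wy": 0, "wz": 0}, {"tx": 0, "ty": 0.016, "tz": 0, "wx": 0, "wy": 0, "wz": 0}, {"tx": 0, "ty": 0, "tz": 0, "wx": 0, "wy": 0, "wz": 0}, {"tx": 0, "ty": 0, "tz": 0, "wx": 0, "wy": 0, "wz": 0}, {"tx": 0, "ty": 0, "tz": 0, "wx": 0, "wy": 0, "wz": 0}]'

```text
time_s: 26.88
position: [472.0, 345.2, 41.3]
orientation: [[0.253, -0.0, 0.968], [-0.968, -0.0, 0.253], [0.0, -1.0, -0.0]]
force: [-0.5, 0.3, 0.1]
grip_width: 0.12
```

Call:
carry_out --rows '[{"tx": 0, "ty": 0.008, "tz": 0, "wx": 0, "wy": 0, "wz": 0}, {"tx": 0, "ty": 0, "tz": 0, "wx": 0, "wy": 0, "wz": 0}, {"tx": 0, "ty": 0, "tz": 0, "wx": 0, "wy": 0, "wz": 0}, {"tx": 0, "ty": 0, "tz": 0, "wx": 0, "wy": 0, "wz": 0}]'

```text
time_s: 27.38
position: [472.0, 345.2, 41.3]
orientation: [[0.253, 0.0, 0.968], [-0.968, 0.0, 0.253], [-0.0, -1.0, 0.0]]
force: [-2.6, -2.1, 4.6]
grip_width: 0.117
```

Call:
carry_out --rows '[{"tx": 0, "ty": 0.008, "tz": 0, "wx": 0, "wy": 0, "wz": 0}, {"tx": 0, "ty": 0.006, "tz": 0, "wx": 0, "wy": 0, "wz": 0}, {"tx": 0, "ty": 0, "tz": 0, "wx": 0, "wy": 0, "wz": 0}, {"tx": 0, "ty": 0, "tz": 0, "wx": 0, "wy": 0, "wz": 0}, {"tx": 0, "ty": 0, "tz": 0, "wx": 0, "wy": 0, "wz": 0}, {"tx": 0, "ty": 0, "tz": 0, "wx": 0, "wy": 0, "wz": 0}]'

```text
time_s: 28.12
position: [472.0, 345.2, 41.2]
orientation: [[0.253, 0.0, 0.968], [-0.968, 0.0, 0.253], [-0.0, -1.0, 0.0]]
force: [-3.0, -3.0, 9.5]
grip_width: 0.119
```

Run:
```python
from h import *
for i in range(4):
    s=robot.get_state(); print(s["time_s"],np.round(s["position"],2),np.round(s["force"],2),np.round(s["torque"],2),s["grip_width"])
    if i==0: d=cam("side","d20");crop(d,200,200,360,390,4,"d20c")
    else: cam("scene")
c=cam("wrist","w20")
```

```text
28.125 [472.03 345.18  41.22] [-3.03 -2.98  9.49] [-0.54  0.75  0.04] 0.1192151334661159
28.175 [472.02 345.14  41.22] [-3.7  -2.48  9.22] [-0.51  0.79  0.06] 0.12485988252625203
28.225 [472.04 345.17  41.23] [-3.58 -2.96 10.02] [-0.52  0.7   0.01] 0.12416479968132503
28.275 [472.05 345.18  41.23] [-2.9  -1.87  9.97] [-0.55  0.72 -0.01] 0.1200491818953652
```

View pics/d20c.png

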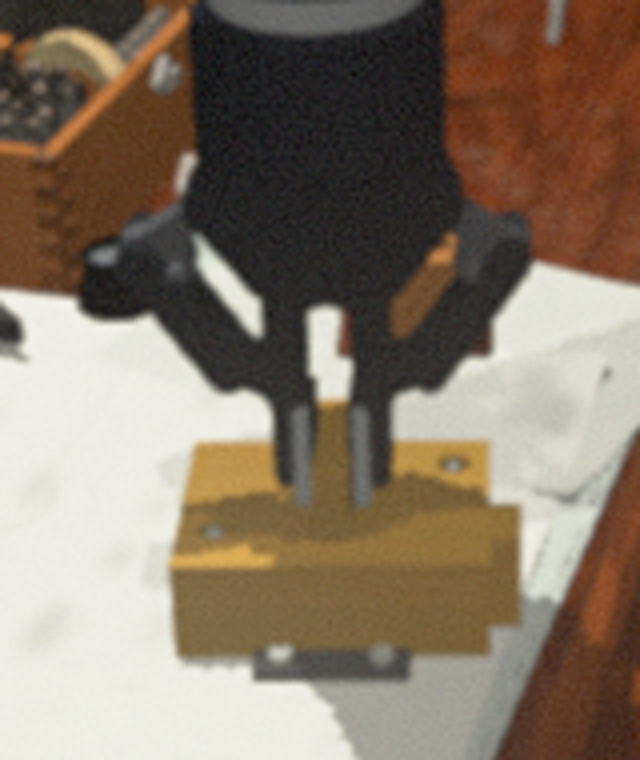

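View pics/w20.png

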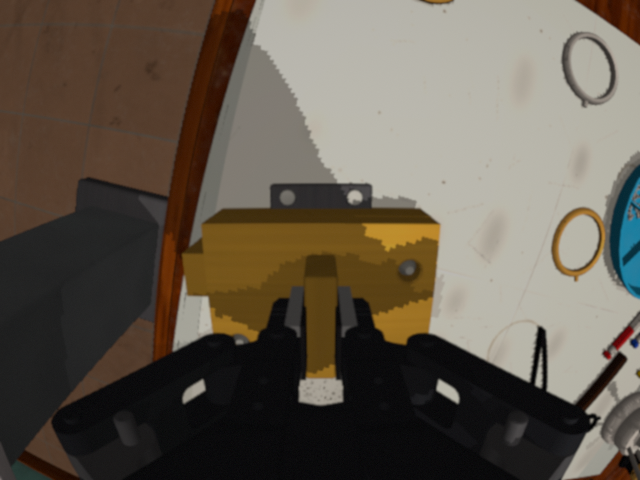

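The halves are mated, with both dowel ends showing in the holes. The reading is 10 N (about 12 N with the cover's weight), so I press a touch more.

Call:
carry_out --rows '[{"tx": 0, "ty": 0.01, "tz": 0, "wx": 0, "wy": 0, "wz": 0}, {"tx": 0, "ty": 0, "tz": 0, "wx": 0, "wy": 0, "wz": 0}, {"tx": 0, "ty": 0, "tz": 0, "wx": 0, "wy": 0, "wz": 0}, {"tx": 0, "ty": 0, "tz": 0, "wx": 0, "wy": 0, "wz": 0}, {"tx": 0, "ty": 0, "tz": 0, "wx": 0, "wy": 0, "wz": 0}, {"tx": 0, "ty": 0, "tz": 0, "wx": 0, "wy": 0, "wz": 0}]'

```text
time_s: 29.12
position: [472.1, 345.2, 41.2]
orientation: [[0.253, 0.001, 0.968], [-0.968, 0.0, 0.253], [-0.0, -1.0, 0.001]]
force: [-4.6, -3.9, 13.5]
grip_width: 0.122
```

Run:
```python
from h import *
d=cam("side","d21")
for i in range(6):
    c=cam("scene"); s=robot.get_state(); print(s["time_s"],np.round(s["position"],2),np.round(s["force"],2))
crop(d,240,200,360,390,4,"d21c"); crop(c,200,190,340,400,3.5,"s21c")
```

```text
29.225 [472.04 345.17  41.2 ] [-4.01 -2.4  12.83]
29.275 [472.02 345.2   41.22] [-3.99 -3.06 12.99]
29.325 [472.04 345.19  41.23] [-3.81 -3.6  12.39]
29.375 [472.01 345.18  41.2 ] [-4.06 -3.29 12.7 ]
29.425 [472.04 345.18  41.23] [-4.4  -1.76 12.74]
29.475 [472.04 345.2   41.22] [-4.76 -2.56 13.28]
```

View pics/s21c.png

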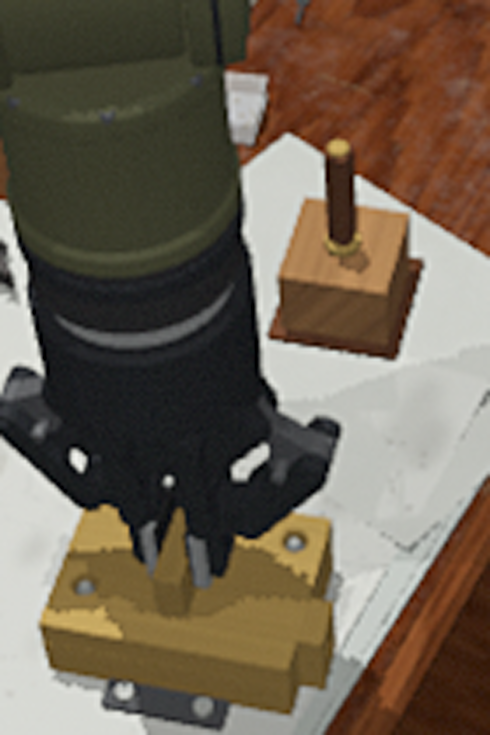

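The scene view shows the halves closed, both dowels in their holes, spout over spout, and the scraper upright in its stand. The force is steady at about 12.8 N, or about 15 N with the cover's weight, so I hand in.

Run:
```python
from h import *
print(robot.job_done()); s=robot.get_state(); print(s["time_s"],np.round(s["position"],2),np.round(s["force"],2),s["grip_width"])
```

```text
the job is handed in; nothing more can be done
None
the job is handed in; nothing more can be done
```

I did the whole job and handed it in at about 29.5 s of the 72 s allowed. `job_done()` gives no verdict, so the results below come from my own checks.

- **Scraper:** I traced the channel from the spout to the middle of the pocket at about 3 cm/s, with the point roughly 3.5–4 mm below the face. At each place I stopped to look (spout, half-way, corner, pocket), the point was centred to within about 1 mm. Before putting the scraper back I found its point 2.5 mm off the stand's hole and corrected that. It stood upright in its stand in the last picture.
- **Cover:** Gripped by the lug and lined up to about 0.1 mm and 0.1°, it went over both dowels with almost no side force. In the last picture the halves are closed, spout over spout, with both dowel ends showing in the holes.
- **Final press:** I handed in still gripping the lug. The wrist read a steady 12.4–13.3 N, which is about 15 N on the lower half with the cover's 2 N weight. The sideways reading was 4–5 N.

**What disagreed or went wrong:**
- The scene camera disagreed with the wrist camera by 4–6 mm, so I used the wrist camera.
- The wrist camera was itself about 1.2 mm off, so I worked only from relative measurements.
- My first move call was refused because the rows lacked some of the six numbers; it moved nothing.
- The state could not be read after the hand-in, so the last second is unchecked.

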